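# Mark a brass blank in the spring marking machine

## Robot

A 6-joint arm with a two-finger parallel gripper is mounted at the origin on the work surface. World frame = base frame: x ahead of the robot, y to its left, z up, the work surface at z = 0. Lengths are in m, angles in rad, forces in N, time in s.
With the tool pointing down it reaches from about 0.425 to 0.95 m from the base axis. Payload 3.5 kg.
Tool frame: the origin (TCP) lies midway between the tips of the shut fingers; the grasp point (between the pads) lies 19 mm behind it; x points along the fingers, y is the direction in which the jaws open and shut, and the axes are right-handed (so a half turn about x gives the same grasp; the last joint's range is limited). The gripper opens to 85 mm and grips with 20 to 120 N. Pads are 22 mm wide; open, the fingers measure 114 mm over their backs; the gripper's body (76 mm by 85 mm) begins 54 mm behind the grasp point. The pads swing forward as they close: fully open they stand 13 mm farther back than shut.
Start: joints at [-1.43, 0.286, 1.577, -0, 1.279, -0.15], TCP at [0.194, -0.647, 0.231] pointing down, gripper open.
Joint ranges: [-2.77, 2.77], [-0.9, 2.22], [0.21, 2.48], [-1.53, 4.67], [0.24, 2.81], [-2.84, 2.84]. Speed limits (rad/s): [2.79, 2.79, 3.14, 3.14, 3.14, 3.14].

## Interface

Orientations are given as a unit quaternion [x, y, z, w].
In Python, from plant import ctrl, vision gives the robot as it stands. The module is installed in compiled form; this text tells all that it offers.
- The arm moves only by the tool play_rows, never from a script. Its arguments are lists of equal length, an entry for each row: "claw": the closure in counts, from 0 (fully open) to 255 (shut); "travel": the shift along the tool's x, y, z in m, a list of three; "dr": the turn, a rotation vector about the tool's x, y, z in rad, a list of three. In form: {"claw": [claw, ...], "travel": [[tx, ty, tz], ...], "dr": [[wx, wy, wz], ...]}. A call has 1 to 20 rows; each row is the pose to reach, as a shift and turn from the pose measured when the call began, along the tool's axes at that moment; what a row does not reach only later rows make up. A row lasts 1/10 s, in which the tool goes at most 50 mm and 8.59 degrees, less where a joint would pass 70% of its speed; a pose out of reach is approached as far as the arm can. A call with a gripper value outside its range is refused whole. The fingers move at their own pace and stop on an object; "force" is the grip in N (left out, the last holds). Time passes only in rows, so rows that repeat a pose let the fingers close. It gives the time, the measured TCP pose, the force and the opening at its end, in the units of the state.
- ctrl.get_state(): the state, without advancing time (a new reading comes with each control period).
- vision.read_camera(name): name is "scene" or "top" or "wrist"; returns a dict with "img" (480x640x3 uint8, red, green, blue), "range_z" (480x640 float32, m along the optical axis (not along the pixel's ray), 0 where there is no reading), "K" (3x3 intrinsics, pixels), "distortion" ([k1, k2, p1, p2, k3] as OpenCV has them; the pictures are not rectified), "world_to_cam" (4x4, takes a point from world to camera coordinates). Camera axes: x right, y up, looking along -z (the intrinsics and any distortion apply to the point x, -y, -z); pixel columns grow to the right and rows downward; lengths in m; the calibration is good to about 2 mm. A picture is of the moment at which its call begins.
- ctrl.sign_off(): hands the job in, once; it reports no verdict.
The state is a dict: "time": time; "qpos": joint angles; "dq": joint speeds; "joint_efforts": joint torques, N m; "eef_pos": TCP position; "tcp_rot": TCP orientation; "contact_force": force on the tool from outside, world axes, zero at the start; "wrist_torque": the same for the moment, N m; "opening": opening from 0.0 (shut) to 1.0 (fully open).
Only numpy, scipy, OpenCV 4.12 (cv2) and the standard library are available. Lean on these libraries where they do the work, as an engineer would, in place of code of your own. Each camera call takes 0.05 s, during which the arm holds its last target.

## Task

Mark the brass blank in the spring marking machine: lift the clear guard lid, stand the brass blank upright on the round steel spot inside, and lower the lid fully shut again. Then sweep the hammer arm back by its orange post until the sear holds it by itself (feel for the catch, do not force the arm against its buffer), let go of it, and press the red trigger paddle so that the hammer flies back and drives the punch home; keep clear of the arm while it flies. Leave the steel and copper blanks, the screwdriver and the brush where they are.

Things in the scene. Friction and masses are not known exactly. Their poses are not given: they have to be found in the camera images.
- machine: Teal spring marking machine bolted to the bench. Origin on the bench under it; z up, its x points away from the robot, its y to the robot's left (yaw up to 0.2 rad). Mm in this frame: plate 12 thick, x -120..130, y -207..153; a grey deck, top at z 39, x -50..125, y -201..-55, under the hammer arm's sweep.
- guard_box (a point): Centre of the mouth of the open-topped aluminium guard box on the machine (x 10, y 85 mm, rim at height 68 mm). Box outside 90 mm in the machine's x, 100 mm in y, walls 4 mm.
- anvil_spot (a point): Centre of the top of the round steel spot (36 mm across, 20 mm above the bench, at machine x 10, y 85 mm) on the guard box's floor, where the blank stands.
- backstop (a point): Middle of the top front edge of the fixed steel backstop in the guard box: 17 mm to the machine's +y of the spot's centre, 40 mm wide in x, 36 mm above the bench (16 mm above the spot). Fingers holding the blank near its top stay above it.
- lid_bar (a point): Middle of the black handle bar on the guard lid: 11 mm thick, 56 mm long along the machine's y, 35 mm above the lid's top face (its two legs are at 24 mm either side of the middle).
- lid_hinge (a point): Middle of the lid's hinge, on the box's far (+x) rim (machine x 55, y 85 mm), 68.5 mm above the bench; hinge axis along the machine's y. The bar lies 81 mm from it (70 mm towards the robot and 41 mm up when shut).
- lid (a joint): Clear guard lid (90 x 100 x 6 mm, 0.15 kg). 0 = shut on the rim, grows as lifted, 1.57 = upright, 1.95 = leaning back, end stop. Its stiff hinge (about 0.12 N m) keeps it wherever it is left, so it needs no other prop; lift it past upright to make room for a hand. Its top face, with the bar, then looks away from the robot.
- hammer (a joint): Angle of the sprung steel hammer arm about its vertical pivot. 0 = resting on the undriven punch, arm pointing along the machine's -x from the pivot; grows as swept towards the machine's -y (counter-clockwise from above); about -0.13 when the punch is driven home. The spring always pulls it back: about 3 N at the post at 0, 9 N at 1.2 rad.
- cock_post (a point): Top centre of the orange post on the hammer arm's free end: upright, 12 mm thick, from 58 to 105 mm above the bench, 150 mm from the pivot. It travels on a horizontal circle about the pivot and is meant to be pushed sideways. The steel arm below it is 18 mm wide, from 44 to 58 mm height.
- hammer_pivot (a point): On the hammer arm's vertical pivot axis, 90 mm above the bench (machine x 95, y -30 mm).
- sear_slot (a point): Middle of the black arc slot in the deck (105 mm from the pivot, at arm angle 1.0 rad). The sear hidden below catches the arm at an angle set differently each time, 0.85 to 1.2 rad. Its ramp, the last 0.2 rad before, adds 1 to 4 N at the post, then drops off; let go, the arm stays. A buffer starts 0.09 rad past the catch, about 1.1 N per mm at the post, solid 0.08 rad further.
- trigger_pad (a point): Pressing point in the middle of the ribbed top of the red trigger paddle (40 mm wide, in front of the guard box, at machine x -92, y 100 mm), 52 mm above the bench and 36 mm in front of the paddle's hinge.
- trigger (a joint): Red trigger paddle: 0 = up, grows as it is pressed down, 0.3 = fully down (11 mm at the pad). Linked to the sear: it dips by itself and springs back as the arm rides over the sear, and pressed to 0.2 to 0.25 it lets the cocked arm go. Takes 3 to 9 N.
- punch (a joint): Steel punch that the hammer drives into the guard box from its right (-y): 0 = not driven, 0.012 = home (m). Stiff (15 N), stays where driven. Its 7 mm rod, axis 32 mm above the bench at machine x 10, reaches to 25 mm before the spot's centre undriven and 13 mm driven, shoving the blank against the backstop.
- brass_blank: Solid brass (yellow) cylinder, 28 mm across and 46 mm tall, standing, about 0.24 kg. Origin at the centre of its underside.
- steel_blank: Same shape in grey steel, a bystander. Origin at the centre of its underside.
- copper_blank: Same shape in reddish copper, a bystander. Origin at the centre of its underside.
- screwdriver: Screwdriver with a blue handle, 160 mm long, lying on the bench to the right of the machine; a bystander. Origin in the middle of its underside.
- brush: Brush with a wooden handle, 170 mm long, lying on the bench to the left; a bystander. Origin in the middle of its underside.

How it is judged:
On the way, in this order (a step that is already met when the one before it is completed fails the run):
1. the lid is lifted and the brass blank stands on the spot inside the guard box, let go (value of joint lid above 0.6 rad and horizontal distance between brass_blank and anvil_spot below 0.01 m and z of brass_blank in the frame of anvil_spot below 0.004 m and angle between brass_blank's own z axis and vertical below 0.1 rad and contact force between brass_blank and the fingers below 0.2 N), for 0.2 s.
2. the lid is shut over the blank, the hammer not yet cocked (value of joint lid below 0.06 rad and value of joint hammer below 0.3 rad and value of joint punch below 0.003 m), for 0.2 s.
3. the hammer arm stays cocked on its sear by itself, untouched, lid still shut (value of joint hammer above 0.75 rad and velocity of joint hammer between -0.1 and 0.1 rad/s and contact force between hammer and the fingers below 0.2 N and value of joint lid below 0.06 rad and value of joint punch below 0.003 m and contact force between hammer and the arm below 0.2 N and distance between the grasp point and cock_post above 0.04 m), for 0.3 s.
4. the hammer has flown back and driven the punch (value of joint punch above 0.009 m and value of joint hammer below 0.05 rad), for 0.2 s.
At the end, for the whole second after the job is handed in: The lid is shut (within 0.06 rad), the punch driven at least 9 of its 12 mm, the hammer arm back at rest on it (below 0.05 rad), the trigger paddle up again, and the brass blank stands upright (within 0.1 rad) and at rest in the guard box within 14 mm of the spot's centre (all of step 4 and value of joint lid below 0.06 rad and value of joint trigger below 0.08 rad and horizontal distance between brass_blank and anvil_spot below 0.014 m and angle between brass_blank's own z axis and vertical below 0.1 rad and linear speed of brass_blank below 0.02 m/s); the robot touches nothing.
It fails at once if the hammer arm is forced, with more than 40 N (hard against its buffer) (contact force between hammer and the fingers above 40 N or contact force between hammer and the arm above 40 N).
It fails at once if the flying arm hits the robot (velocity of joint hammer below -3 rad/s and (contact force between hammer and the fingers above 2 N or contact force between hammer and the arm above 2 N)).
It fails at once if the steel or copper blank is displaced by more than 30 mm (distance of any of steel_blank, copper_blank from where it was at the start of the episode above 0.03 m).
It fails at once if the screwdriver or brush is displaced by more than 40 mm (distance of any of screwdriver, brush from where it was at the start of the episode above 0.04 m).
It also fails if it takes over 72 s, if anything falls off the work surface, if the arm or the gripper's body presses on something with over 40 N, if the wrist force passes 120 N, or if a joint passes its speed limit or range.

## Working session

There is one attempt and no reset: what is moved stays moved. The work goes in short steps, Python scripts to look and compute and a tool call to move; the robot and the scene stay as the last step left them, time stands still between calls to the robot, and variables do not carry over. Pictures are saved under pics/ and viewed, and the job is handed in when it is done.

Besides the shell and the picture viewer there is one more tool, called after "Call:" as name(argument=value, ...), one argument or row to a line, values as JSON. play_rows: Moves the arm, as the interface text tells. Its arguments: {"type":"object","properties":{"claw":{"type":"array","items":{"type":"number"}},"travel":{"type":"array","items":{"type":"array","items":{"type":"number"}}},"dr":{"type":"array","items":{"type":"array","items":{"type":"number"}}},"force":{"type":"number"}},"required":["claw","travel","dr"]}

```bash
mkdir -p pics
cat > h.py <<'E'
import numpy as np, cv2
from plant import ctrl, vision
from scipy.spatial.transform import Rotation as R
def cam(n,fn=None):
    d=vision.read_camera(n)
    if fn: cv2.imwrite('pics/'+fn,d['img'][:,:,::-1])
    return d
def px2w(d,u,v,z=None):
    K=d['K'];p=cv2.undistortPoints(np.array([[[u,v]]],float),K,np.array(d['distortion']))[0,0]
    ray=np.array([p[0],-p[1],-1.0]);T=np.linalg.inv(d['world_to_cam'])
    o=T[:3,3];r=T[:3,:3]@ray
    if z is None:
        s=d['range_z'][int(round(v)),int(round(u))]
    else: s=(z-o[2])/r[2]
    return o+s*r
def w2px(d,P):
    P=np.atleast_2d(P);T=d['world_to_cam'];c=P@T[:3,:3].T+T[:3,3]
    q=c*[1,-1,-1]
    return cv2.projectPoints(q,np.zeros(3),np.zeros(3),d['K'],np.array(d['distortion']))[0][:,0]
def st():
    s=ctrl.get_state();return s
E
python3 - <<'E'
from h import *
import pickle
for n in ['scene','top','wrist']:
    d=cam(n,n+'0.png');pickle.dump(d,open(n+'0.pkl','wb'))
    print(n,np.linalg.inv(d['world_to_cam']).round(3)[:3],d['K'][0,0],d['distortion'])
s=st();print({k:np.round(v,3) for k,v in s.items()})
E
```

```text
scene [[ 0.74  -0.384  0.552  1.169]
 [ 0.672  0.403 -0.621 -0.693]
 [ 0.015  0.831  0.556  0.723]] 511.2916428952204 [0.00486095 0.         0.         0.         0.        ]
top [[-0.002  0.992 -0.126  0.408]
 [-1.    -0.003 -0.006  0.008]
 [-0.007  0.126  0.992  1.132]] 439.4245594469777 [-0.08609487  0.          0.          0.          0.        ]
wrist [[ 0.286  0.918  0.275  0.263]
 [-0.958  0.275  0.08  -0.625]
 [-0.002 -0.287  0.958  0.373]] 357.8175716644757 [-0.03535918  0.          0.          0.          0.        ]
{'time': np.float64(0.15), 'qpos': array([-1.43 ,  0.287,  1.578,  0.   ,  1.279, -0.15 ]), 'dq': array([-0.001, -0.004, -0.004,  0.   ,  0.001, -0.001]), 'joint_efforts': array([-0.0000e+00, -4.0661e+01, -2.9314e+01, -0.0000e+00,  4.0000e-03,
        0.0000e+00]), 'eef_pos': array([ 0.193, -0.646,  0.23 ]), 'tcp_rot': array([ 0.7  ,  0.103, -0.7  ,  0.102]), 'contact_force': array([-0.11 , -0.005,  0.19 ]), 'wrist_torque': array([-0.031,  0.059, -0.058]), 'opening': np.float64(1.005)}
```

View pics/top0.png

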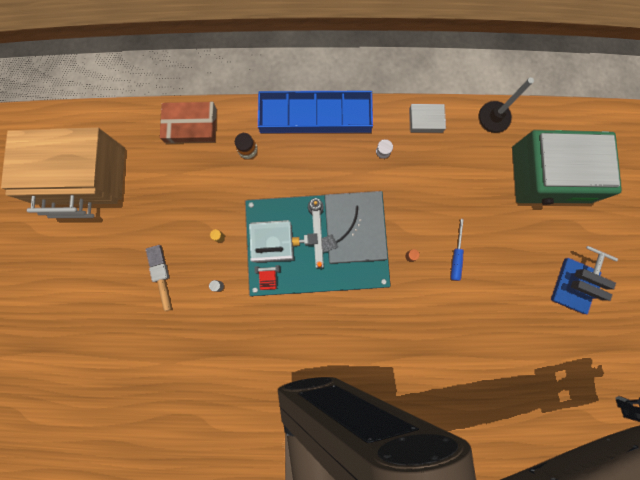

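View pics/scene0.png

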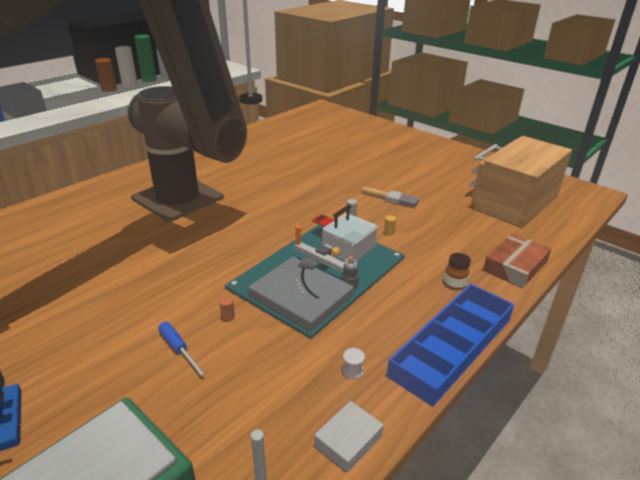

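The top view shows the machine at px (247–390, 192–297), brass blank at (216,236), steel at (215,286), copper at (413,256). I'll enlarge it.

Run:
```python
import cv2
a=cv2.imread('pics/top0.png')
cv2.imwrite('pics/c1.png',cv2.resize(a[180:305,200:400],None,fx=4,fy=4,interpolation=cv2.INTER_CUBIC))
```

```text
(no output)
```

View pics/c1.png

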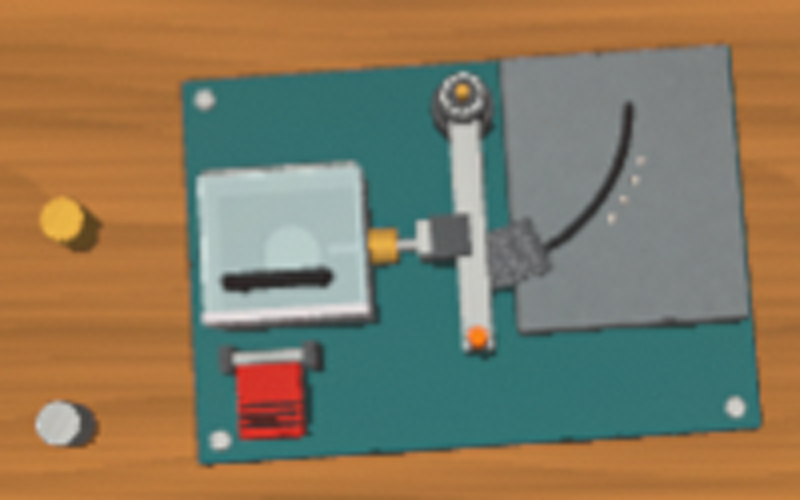

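```bash
cat > fit.py <<'E'
from h import *
import pickle
from scipy.optimize import least_squares
d=pickle.load(open('top0.pkl','rb'))
pts=[((182,83),(130,153,12)),((200,463),(-120,153,12)),((760,427),(-120,-207,12)),((727,44),(125,-201,39)),((748,316),(-50,-201,39)),((520,331),(-50,-55,39)),((502,60),(125,-55,39)),((478,337),(-55,-30,105)),((462,90),(95,-30,90)),((277,280),(-15,85,110))]
U=np.array([((u+.5)/4-.5+200,(v+.5)/4-.5+180) for (u,v),_ in pts]);M=np.array([m for _,m in pts])/1000.
def tow(p,M):
    c,s=np.cos(p[2]),np.sin(p[2]);M=np.atleast_2d(M)
    return np.c_[p[0]+c*M[:,0]-s*M[:,1],p[1]+s*M[:,0]+c*M[:,1],M[:,2]]
f=lambda p:(w2px(d,tow(p,M))-U).ravel()
r=least_squares(f,[0.55,0,0],loss='soft_l1')
print(r.x);print(f(r.x).reshape(-1,2).round(2))
c=lambda u,v:((u+.5)/4-.5+200,(v+.5)/4-.5+180)
for n,p in [('brass',(63,219)),('steel',(60,423))]:
    print(n,px2w(d,*c(*p),0.046).round(4))
print('copper',px2w(d,413,255,0.046).round(4))
for n,m in dict(anvil=(10,85,20),bar=(-15,85,109.5),hinge=(55,85,68.5),post=(-55,-30,105),pivot=(95,-30,90),trig=(-92,100,52)).items(): print(n,tow(r.x,np.array(m)/1e3)[0].round(4))
E
python3 fit.py
```

```text
[0.52858497 0.04203943 0.06219775]
[[-0.53 -0.73]
 [-0.68  0.8 ]
 [ 0.9   0.58]
 [ 0.3  -0.28]
 [ 0.91  0.22]
 [-0.47  0.33]
 [-0.66 -0.66]
 [ 0.1  -0.25]
 [ 0.06 -0.06]
 [ 0.18 -0.03]]
brass [0.5532 0.2689 0.046 ]
steel [0.4259 0.2676 0.046 ]
copper [ 0.4999 -0.2243  0.046 ]
anvil [0.5333 0.1275 0.02  ]
bar [0.5083 0.1259 0.1095]
hinge [0.5782 0.1303 0.0685]
post [0.4756 0.0087 0.105 ]
pivot [0.6253 0.018  0.09  ]
trig [0.4305 0.1361 0.052 ]
```

```bash
cat >> h.py <<'E'
MP=np.array([0.52858,0.04204,0.0622])
def m2w(m,p=None):
    p=MP if p is None else p
    c,s=np.cos(p[2]),np.sin(p[2]);m=np.atleast_2d(np.array(m,float)/1000)
    return np.c_[p[0]+c*m[:,0]-s*m[:,1],p[1]+s*m[:,0]+c*m[:,1],m[:,2]].squeeze()
def Rt(jaw,tilt=0,about=None):
    """tool down, tool y at world yaw jaw; then tilt rad about world horizontal axis at yaw `about`"""
    x=np.array([0,0,-1.]);y=np.array([np.cos(jaw),np.sin(jaw),0]);z=np.cross(x,y)
    r=R.from_matrix(np.c_[x,y,z])
    if about is not None: r=R.from_rotvec(tilt*np.array([np.cos(about),np.sin(about),0]))*r
    return r
def rel(p,r,p0=None,r0=None):
    s=st();p0=np.array(s['eef_pos']) if p0 is None else p0
    r0=R.from_quat(s['tcp_rot']) if r0 is None else r0
    t=r0.inv().apply(np.array(p)-p0); w=(r0.inv()*r).as_rotvec()
    print('travel',t.round(4).tolist(),'dr',w.round(3).tolist(),'|t|',np.linalg.norm(t).round(3),'|w|',np.linalg.norm(w).round(3))
    return t,w
def ps():
    s=st();r=R.from_quat(s['tcp_rot']).as_matrix()
    print('t',round(float(s['time']),2),'pos',np.round(s['eef_pos'],4),'x',r[:,0].round(3),'jaw',round(float(np.arctan2(r[1,1],r[0,1])),3),'F',np.round(s['contact_force'],2),'q',np.round(s['qpos'],2),'op',round(float(s['opening']),3))
E
python3 - <<'E'
from h import *
ps()
rel([0.5,-0.3,0.25],Rt(0.062));rel([0.5,-0.3,0.25],Rt(0.062+np.pi))
E
```

```text
t 0.15 pos [ 0.1935 -0.6462  0.2302] x [-0.     0.002 -1.   ] jaw -1.28 F [-0.11 -0.    0.19] q [-1.43  0.29  1.58  0.    1.28 -0.15] op 1.005
travel [-0.0192, -0.2438, -0.3929] dr [-1.342, -0.001, 0.001] |t| 0.463 |w| 1.342
travel [-0.0192, -0.2438, -0.3929] dr [1.8, 0.001, 0.002] |t| 0.463 |w| 1.8
```

Run:
```python
from h import *
rel([0.46,0.10,0.27],Rt(0.062))
```

```text
travel [-0.0385, -0.6385, -0.4693] dr [-1.342, -0.001, 0.001] |t| 0.793 |w| 1.342
```

Call:
play_rows(
  claw=[0, 0, 0, 0, 0, 0, 0, 0, 0, 0],
  travel=[
    [-0.02, -0.244, -0.393],
    [-0.02, -0.244, -0.393],
    [-0.02, -0.244, -0.393],
    [-0.02, -0.244, -0.393],
    [-0.02, -0.244, -0.393],
    [-0.02, -0.244, -0.393],
    [-0.02, -0.244, -0.393],
    [-0.02, -0.244, -0.393],
    [-0.02, -0.244, -0.393],
    [-0.02, -0.244, -0.393],
  ],
  dr=[
    [-1.342, 0, 0],
    [-1.342, 0, 0],
    [-1.342, 0, 0],
    [-1.342, 0, 0],
    [-1.342, 0, 0],
    [-1.342, 0, 0],
    [-1.342, 0, 0],
    [-1.342, 0, 0],
    [-1.342, 0, 0],
    [-1.342, 0, 0],
  ],
)

```text
time: 1.15
eef_pos: [0.5023, -0.296, 0.2509]
tcp_rot: [0.483, 0.517, -0.482, 0.516]
contact_force: [0.1, -0.5, -0.1]
opening: 1.0
```

Run:
```python
from h import *
ps();rel([0.46,0.10,0.27],Rt(0.062))
```

```text
t 1.15 pos [ 0.5023 -0.296   0.2509] x [ 0.001  0.003 -1.   ] jaw 0.068 F [ 0.07 -0.5  -0.11] q [-0.71  0.07  1.79  0.    1.28 -0.78] op 1.0
travel [-0.018, -0.0151, -0.398] dr [0.006, -0.003, -0.001] |t| 0.399 |w| 0.007
```

Call:
play_rows(
  claw=[0, 0, 0, 0, 0, 0, 0, 0, 0],
  travel=[
    [-0.018, -0.015, -0.398],
    [-0.018, -0.015, -0.398],
    [-0.018, -0.015, -0.398],
    [-0.018, -0.015, -0.398],
    [-0.018, -0.015, -0.398],
    [-0.018, -0.015, -0.398],
    [-0.018, -0.015, -0.398],
    [-0.018, -0.015, -0.398],
    [-0.018, -0.015, -0.398],
  ],
  dr=[
    [0, 0, 0],
    [0, 0, 0],
    [0, 0, 0],
    [0, 0, 0],
    [0, 0, 0],
    [0, 0, 0],
    [0, 0, 0],
    [0, 0, 0],
    [0, 0, 0],
  ],
)

```text
time: 2.05
eef_pos: [0.459, 0.1043, 0.2703]
tcp_rot: [0.482, 0.519, -0.48, 0.517]
contact_force: [-0.2, -0.5, -0.7]
opening: 0.999
```

Run:
```python
from h import *
import pickle
ps();d=cam('wrist','w1.png');pickle.dump(d,open('w1.pkl','wb'))
ms={'bar':(-15,85,109.5),'barL':(-15,113,109.5),'barR':(-15,57,109.5),'post':(-55,-30,105),'piv':(95,-30,90),'trig':(-92,100,52),'anv':(10,85,20),'deck':(-50,-55,39),'boxfl':(-35,135,68),'boxfr':(-35,35,68),'boxbr':(55,35,68)}
img=d['img'][:,:,::-1].copy()
for k,m in ms.items():
    u=w2px(d,m2w(m))[0]; cv2.drawMarker(img,tuple(int(round(x)) for x in u),(255,0,255),cv2.MARKER_CROSS,12,1);print(k,u.round(1))
cv2.imwrite('pics/w1m.png',img)
```

```text
t 2.05 pos [0.459  0.1043 0.2703] x [ 0.001  0.004 -1.   ] jaw 0.074 F [-0.17 -0.52 -0.68] q [ 0.   -0.21  2.02  0.    1.33 -0.07] op 0.999
bar [372.4 203.6]
barL [374.3 170.6]
barR [370.6 235. ]
post [323.2 320.5]
piv [470.9 314. ]
trig [287.2 177.6]
anv [382.  189.3]
deck [325.5 311.9]
boxfl [346.9 142.4]
boxfr [343.2 245. ]
boxbr [431.8 245.9]
```

View pics/w1m.png

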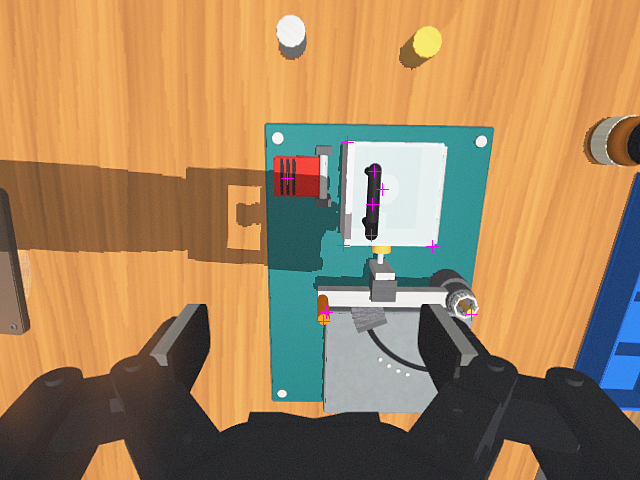

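Wrist view confirms the fit: bar predicted (372,204), seen at (373,203); post top (323,320) matches. Going in to the bar tilted forward.

Run:
```python
from h import *
r=Rt(0.062,-0.4,0.062+np.pi/2);a=r.as_matrix()[:,0];b=m2w((-15,85,109.5));print(a)
rel(b-0.06*a,r);rel(b+0.012*a,r)
```

```text
[ 0.38867012  0.02412847 -0.92106099]
travel [0.1054, 0.027, -0.02] dr [0.01, -0.005, 0.399] |t| 0.111 |w| 0.399
travel [0.1717, 0.055, -0.0195] dr [0.01, -0.005, 0.399] |t| 0.181 |w| 0.399
```

Call:
play_rows(
  claw=[60, 60, 60, 60, 60, 60, 60, 60, 60],
  travel=[
    [0.105, 0.027, -0.02],
    [0.105, 0.027, -0.02],
    [0.105, 0.027, -0.02],
    [0.105, 0.027, -0.02],
    [0.127, 0.036, -0.02],
    [0.15, 0.046, -0.02],
    [0.172, 0.055, -0.02],
    [0.172, 0.055, -0.02],
    [0.172, 0.055, -0.02],
  ],
  dr=[
    [0.01, -0.005, 0.4],
    [0.01, -0.005, 0.4],
    [0.01, -0.005, 0.4],
    [0.01, -0.005, 0.4],
    [0.01, -0.005, 0.4],
    [0.01, -0.005, 0.4],
    [0.01, -0.005, 0.4],
    [0.01, -0.005, 0.4],
    [0.01, -0.005, 0.4],
  ],
)

```text
time: 3.0
eef_pos: [0.5147, 0.1258, 0.0998]
tcp_rot: [0.577, 0.408, -0.372, 0.601]
contact_force: [-0.3, -0.2, 0.7]
opening: 0.764
```

Run:
```python
from h import *
ps();d=cam('wrist','w2.png')
```

```text
t 3.0 pos [0.5147 0.1258 0.0998] x [ 0.39   0.023 -0.921] jaw 0.06 F [-0.31 -0.17  0.71] q [ 0.05 -0.06  2.26  0.01  0.54 -0.02] op 0.764
```

View pics/w2.png

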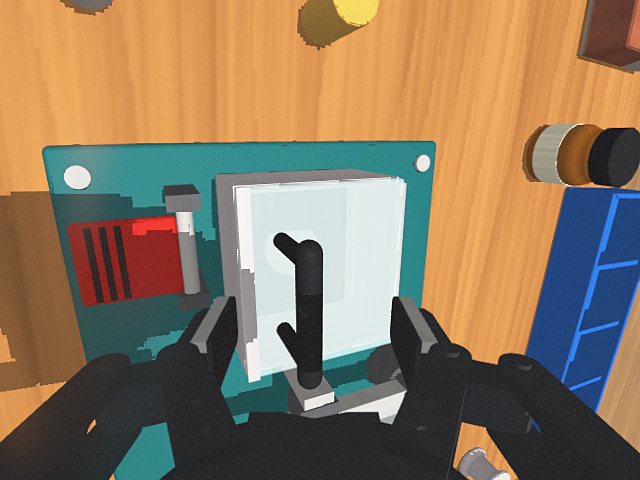

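The bar stands at (310,310) centrally between the open fingers. Closing.

Call:
play_rows(
  claw=[255, 255, 255, 255, 255],
  travel=[
    [0, 0, 0],
    [0, 0, 0],
    [0, 0, 0],
    [0, 0, 0],
    [0, 0, 0],
  ],
  dr=[
    [0, 0, 0],
    [0, 0, 0],
    [0, 0, 0],
    [0, 0, 0],
    [0, 0, 0],
  ],
  force=30,
)

```text
time: 3.55
eef_pos: [0.5131, 0.126, 0.0998]
tcp_rot: [0.577, 0.409, -0.373, 0.601]
contact_force: [-4.8, -1.8, 4.8]
opening: 0.112
```

Run:
```python
from h import *
ps();s=st();p0=np.array(s['eef_pos']);r0=R.from_quat(s['tcp_rot'])
H=m2w((55,85,68.5));ax=np.array([-np.sin(MP[2]),np.cos(MP[2]),0])
for th in np.arange(0.1,1.25,0.1):
    q=R.from_rotvec(th*ax)
    # full arc, tool rot limited to 0.8
    b=p0-0.012*r0.as_matrix()[:,0]
    tb=min(th,0.8); rr=R.from_rotvec(tb*ax)*r0
    p=H+q.apply(b-H)+0.012*rr.as_matrix()[:,0]
    print(round(th,1),end=' ');rel(p,rr,p0,r0)
```

```text
t 3.55 pos [0.5131 0.126  0.0998] x [ 0.387  0.023 -0.922] jaw 0.061 F [-4.78 -1.82  4.8 ] q [ 0.05 -0.07  2.27  0.01  0.54 -0.02] op 0.112
0.1 travel [-0.0045, 0.0056, 0.0] dr [-0.0, -0.0, -0.1] |t| 0.007 |w| 0.1
0.2 travel [-0.0084, 0.0117, 0.0] dr [-0.0, -0.0, -0.2] |t| 0.014 |w| 0.2
0.3 travel [-0.0118, 0.0182, -0.0] dr [-0.0, -0.0, -0.3] |t| 0.022 |w| 0.3
0.4 travel [-0.0144, 0.0249, -0.0] dr [-0.0, -0.0, -0.4] |t| 0.029 |w| 0.4
0.5 travel [-0.0164, 0.0318, -0.0] dr [-0.0, -0.0, -0.5] |t| 0.036 |w| 0.5
0.6 travel [-0.0176, 0.039, -0.0] dr [-0.001, -0.0, -0.6] |t| 0.043 |w| 0.6
0.7 travel [-0.0182, 0.0462, -0.0] dr [-0.001, -0.0, -0.7] |t| 0.05 |w| 0.7
0.8 travel [-0.018, 0.0534, -0.0] dr [-0.001, -0.001, -0.8] |t| 0.056 |w| 0.8
0.9 travel [-0.0162, 0.0614, -0.0] dr [-0.001, -0.001, -0.8] |t| 0.063 |w| 0.8
1.0 travel [-0.0136, 0.0691, -0.0] dr [-0.001, -0.001, -0.8] |t| 0.07 |w| 0.8
1.1 travel [-0.0102, 0.0766, -0.0] dr [-0.001, -0.001, -0.8] |t| 0.077 |w| 0.8
1.2 travel [-0.0061, 0.0837, -0.0001] dr [-0.001, -0.001, -0.8] |t| 0.084 |w| 0.8
```

Call:
play_rows(
  claw=[255, 255, 255, 255, 255, 255, 255, 255, 255, 255, 255, 255, 255],
  travel=[
    [-0.0045, 0.0056, 0],
    [-0.0084, 0.0117, 0],
    [-0.0118, 0.0182, 0],
    [-0.0144, 0.0249, 0],
    [-0.0164, 0.0318, 0],
    [-0.0176, 0.039, 0],
    [-0.0182, 0.0462, 0],
    [-0.018, 0.0534, 0],
    [-0.0162, 0.0614, 0],
    [-0.0136, 0.0691, 0],
    [-0.0102, 0.0766, 0],
    [-0.0061, 0.0837, 0],
    [-0.0061, 0.0837, 0],
  ],
  dr=[
    [0, 0, -0.1],
    [0, 0, -0.2],
    [0, 0, -0.3],
    [0, 0, -0.4],
    [0, 0, -0.5],
    [0, 0, -0.6],
    [0, 0, -0.7],
    [0, 0, -0.8],
    [0, 0, -0.8],
    [0, 0, -0.8],
    [0, 0, -0.8],
    [0, 0, -0.8],
    [0, 0, -0.8],
  ],
)

```text
time: 4.85
eef_pos: [0.5881, 0.1307, 0.1401]
tcp_rot: [0.372, 0.601, -0.578, 0.408]
contact_force: [-0.8, -1.1, 7.3]
opening: 0.113
```

Run:
```python
from h import *
ps();d=cam('scene');cv2.imwrite('pics/s3.png',cv2.resize(d['img'][170:340,200:430,::-1],None,fx=3.4,fy=3.4,interpolation=cv2.INTER_CUBIC))
```

```text
t 4.85 pos [0.5881 0.1307 0.1401] x [-0.391 -0.025 -0.92 ] jaw 0.061 F [-0.78 -1.09  7.27] q [ 0.05  0.44  1.59 -0.    1.51 -0.01] op 0.113
```

View pics/s3.png

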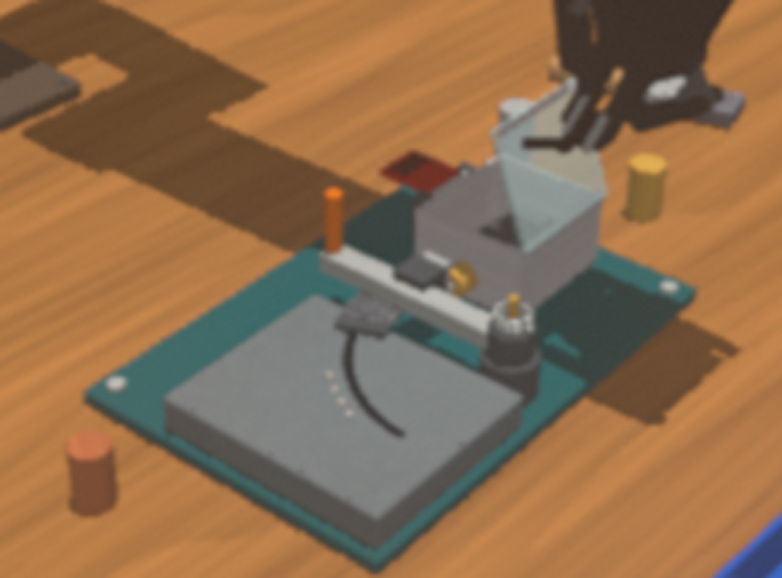

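The lid follows, about 1.2 rad now, held by the bar. Continuing along the arc to 1.8.

Run:
```python
from h import *
s=st();p0=np.array(s['eef_pos']);r0=R.from_quat(s['tcp_rot'])
H=m2w((55,85,68.5));ax=np.array([-np.sin(MP[2]),np.cos(MP[2]),0])
b=p0-0.012*r0.as_matrix()[:,0]
v=b-H;u=np.array([np.cos(MP[2]),np.sin(MP[2]),0]);print('lid est',np.pi-np.arctan2(v[2],v@u)-0.53,np.linalg.norm(v))
for th in np.arange(0.1,0.75,0.1):
    q=R.from_rotvec(th*ax)
    rr=R.from_rotvec(th*0.4*ax)*r0
    p=H+q.apply(b-H)+0.012*rr.as_matrix()[:,0]
    print(round(th,1),end=' ');rel(p,rr,p0,r0)
```

```text
lid est 1.2150455670179487 0.08397219009093657
0.1 travel [-0.0015, 0.0078, -0.0] dr [-0.0, -0.0, -0.04] |t| 0.008 |w| 0.04
0.2 travel [-0.0022, 0.0157, -0.0] dr [-0.0, -0.0, -0.08] |t| 0.016 |w| 0.08
0.3 travel [-0.002, 0.0236, -0.0] dr [-0.0, -0.0, -0.12] |t| 0.024 |w| 0.12
0.4 travel [-0.0011, 0.0314, -0.0] dr [-0.0, -0.0, -0.16] |t| 0.031 |w| 0.16
0.5 travel [0.0007, 0.0392, -0.0] dr [-0.0, -0.0, -0.2] |t| 0.039 |w| 0.2
0.6 travel [0.0032, 0.0466, -0.0] dr [-0.0, -0.0, -0.24] |t| 0.047 |w| 0.24
0.7 travel [0.0066, 0.0538, -0.0001] dr [-0.0, -0.0, -0.28] |t| 0.054 |w| 0.28
```

Call:
play_rows(
  claw=[255, 255, 255, 255, 255, 255, 255, 180, 180, 180],
  travel=[
    [-0.0015, 0.0078, 0],
    [-0.0022, 0.0157, 0],
    [-0.002, 0.0236, 0],
    [-0.0011, 0.0314, 0],
    [0.0007, 0.0392, 0],
    [0.0028, 0.0455, 0],
    [0.0028, 0.0455, 0],
    [0.0028, 0.0455, 0],
    [0.0028, 0.0455, 0],
    [0.0028, 0.0455, 0],
  ],
  dr=[
    [0, 0, -0.04],
    [0, 0, -0.08],
    [0, 0, -0.12],
    [0, 0, -0.16],
    [0, 0, -0.2],
    [0, 0, -0.23],
    [0, 0, -0.23],
    [0, 0, -0.23],
    [0, 0, -0.23],
    [0, 0, -0.23],
  ],
)

```text
time: 5.9
eef_pos: [0.6282, 0.1333, 0.1194]
tcp_rot: [0.3, 0.64, -0.621, 0.339]
contact_force: [1.0, -0.5, 0.1]
opening: 0.292
```

Run:
```python
from h import *
ps();d=cam('wrist','w4.png')
```

```text
t 5.9 pos [0.6282 0.1333 0.1194] x [-0.59  -0.037 -0.807] jaw 0.061 F [ 1.04 -0.52  0.11] q [ 0.05  0.67  1.35 -0.01  1.75 -0.01] op 0.292
```

View pics/w4.png

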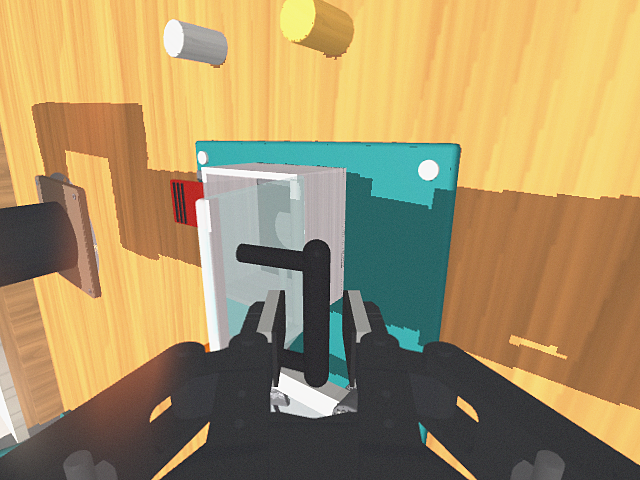

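Lid is leaning back, fingers are open around the bar (316,310). Withdrawing.

Call:
play_rows(
  claw=[180, 180, 180],
  travel=[
    [-0.05, 0, 0],
    [-0.1, 0, 0],
    [-0.12, 0, 0],
  ],
  dr=[
    [0, 0, 0],
    [0, 0, 0],
    [0, 0, 0],
  ],
)

```text
time: 6.25
eef_pos: [0.7014, 0.1377, 0.2213]
tcp_rot: [0.302, 0.639, -0.62, 0.341]
contact_force: [0.2, -0.2, 1.5]
opening: 0.296
```

Run:
```python
from h import *
ps();d=cam('top','t5.png')
rel([0.57,0.269,0.20],Rt(1.633));rel([0.553,0.269,0.14],Rt(1.633))
```

```text
t 6.25 pos [0.7014 0.1377 0.2213] x [-0.584 -0.037 -0.811] jaw 0.061 F [ 0.2  -0.25  1.49] q [ 0.05  0.74  1.05 -0.01  1.98 -0.01] op 0.296
travel [0.0909, -0.0879, -0.1392] dr [-1.517, -0.486, 0.487] |t| 0.188 |w| 1.666
travel [0.1496, -0.0667, -0.1403] dr [-1.517, -0.486, 0.487] |t| 0.216 |w| 1.666
```

View pics/t5.png

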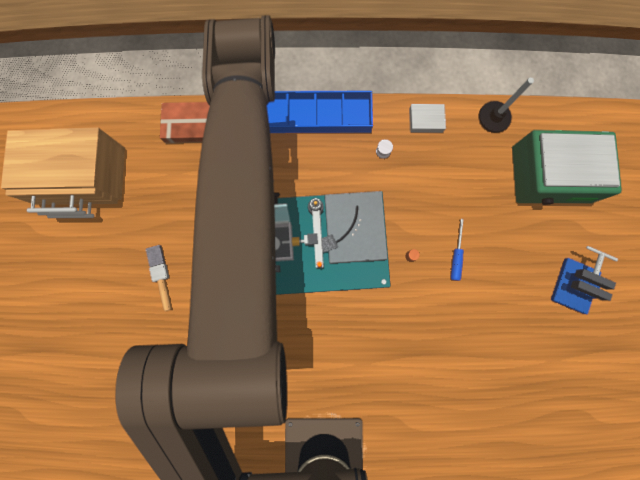

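Call:
play_rows(
  claw=[0, 0, 0, 0, 0, 0, 0, 0, 0, 0, 0, 0, 0],
  travel=[
    [0.0, -0.02, -0.05],
    [0.045, -0.044, -0.1],
    [0.09, -0.088, -0.139],
    [0.09, -0.088, -0.139],
    [0.09, -0.088, -0.139],
    [0.09, -0.088, -0.139],
    [0.09, -0.088, -0.139],
    [0.15, -0.067, -0.14],
    [0.15, -0.067, -0.14],
    [0.15, -0.067, -0.14],
    [0.15, -0.067, -0.14],
    [0.15, -0.067, -0.14],
    [0.15, -0.067, -0.14],
  ],
  dr=[
    [-1.517, -0.486, 0.487],
    [-1.517, -0.486, 0.487],
    [-1.517, -0.486, 0.487],
    [-1.517, -0.486, 0.487],
    [-1.517, -0.486, 0.487],
    [-1.517, -0.486, 0.487],
    [-1.517, -0.486, 0.487],
    [-1.517, -0.486, 0.487],
    [-1.517, -0.486, 0.487],
    [-1.517, -0.486, 0.487],
    [-1.517, -0.486, 0.487],
    [-1.517, -0.486, 0.487],
    [-1.517, -0.486, 0.487],
  ],
)

```text
time: 7.6
eef_pos: [0.5517, 0.2682, 0.1394]
tcp_rot: [-0.021, 0.707, 0.021, 0.706]
contact_force: [-0.1, 0.8, -0.0]
opening: 0.999
```

Run:
```python
from h import *
import pickle
ps();d=cam('wrist','w5.png');pickle.dump(d,open('w5.pkl','wb'))
print(w2px(d,[[.553,.269,.046],[.553,.269,0]]))
```

```text
t 7.6 pos [0.5517 0.2682 0.1394] x [-0.002 -0.001 -1.   ] jaw 1.631 F [-0.14  0.75 -0.05] q [ 0.29  0.24  1.81 -0.    1.09 -1.34] op 0.999
[[314.1077642  247.92155912]
 [314.01778951 230.8626806 ]]
```

View pics/w5.png

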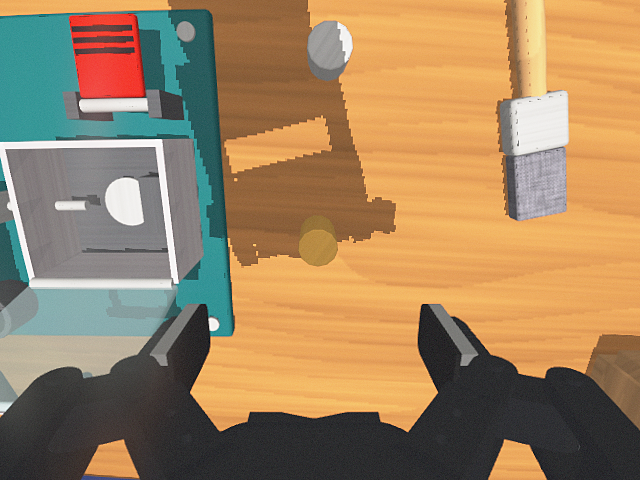

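Run:
```python
from h import *
import pickle
d=pickle.load(open('w5.pkl','rb'))
print('brass',px2w(d,318,247,.046))
print('spot',px2w(d,130,202.5,.02),m2w((10,85,20)), w2px(d,m2w((10,85,20))))
print(w2px(d,m2w([(-35,135,68),(-35,35,68),(55,35,68),(55,135,68),(-10,102,36),(30,102,36),(10,60,32)])))
cv2.imwrite('pics/w5c.png',cv2.resize(d['img'][120:300,0:220,::-1],None,fx=3.4,fy=3.4,interpolation=cv2.INTER_CUBIC))
```

```text
brass [0.55217164 0.27165015 0.046     ]
spot [0.53388838 0.12995612 0.02      ] [0.53327707 0.12749723 0.02      ] [[126.68384234 201.51341526]]
[[158.892933   139.12369054]
 [ -5.50550319 142.03138121]
 [ 27.94512857 282.29256962]
 [176.02158474 282.65191102]
 [135.11347311 176.75492526]
 [142.98050545 232.87116361]
 [ 84.43600588 204.7757755 ]]
```

View pics/w5c.png

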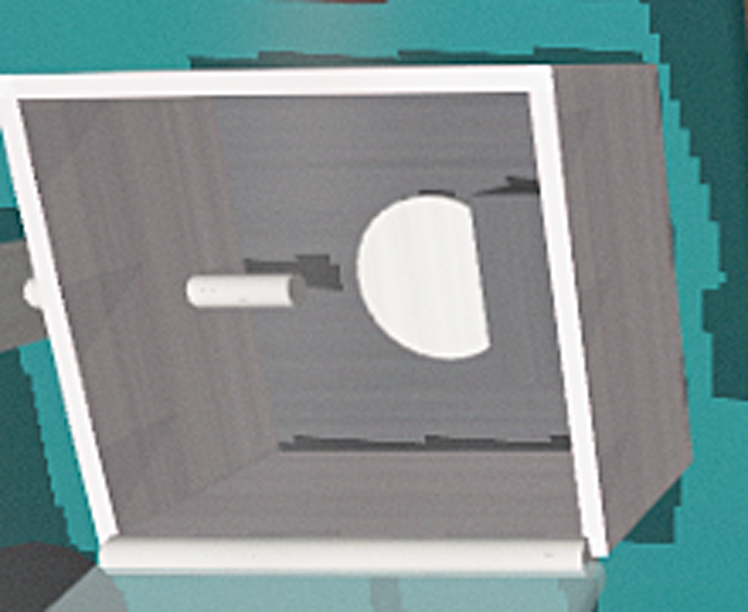

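Wrist view: brass top at (318,247), spot at (130,202), backstop edge at (138–144, 181–222); all ~2 mm more +y than the fit, a calibration bias common to both. Grasping brass, then I'll check this bias with the blank in the fingers.

Call:
play_rows(
  claw=[80, 80, 80, 80, 80, 255, 255, 255, 255],
  travel=[
    [0.03, 0.002, -0.001],
    [0.06, 0.002, -0.001],
    [0.09, 0.002, -0.001],
    [0.114, 0.002, -0.001],
    [0.114, 0.002, -0.001],
    [0.114, 0.002, -0.001],
    [0.114, 0.002, -0.001],
    [0.114, 0.002, -0.001],
    [0.114, 0.002, -0.001],
  ],
  dr=[
    [0, 0, 0],
    [0, 0, 0],
    [0, 0, 0],
    [0, 0, 0],
    [0, 0, 0],
    [0, 0, 0],
    [0, 0, 0],
    [0, 0, 0],
    [0, 0, 0],
  ],
  force=40,
)

```text
time: 8.55
eef_pos: [0.5527, 0.2709, 0.0278]
tcp_rot: [-0.021, 0.706, 0.021, 0.708]
contact_force: [1.5, 0.4, 3.9]
opening: 0.311
```

Run:
```python
from h import *
import pickle
ps();s=st();d=cam('wrist','w6.png');pickle.dump(d,open('w6.pkl','wb'))
p=np.array(s['eef_pos']);p[2]=.046;print(w2px(d,p), 'spot/backstop',w2px(d,m2w([(10,85,20),(-10,102,36)])))
```

```text
t 8.55 pos [0.5527 0.2709 0.0278] x [ 0.003  0.001 -1.   ] jaw 1.631 F [1.49 0.38 3.87] q [ 0.29  0.4   1.85 -0.    0.9  -1.34] op 0.311
[[312.80940246 330.42738163]] spot/backstop [[ -0.89652994 243.55272505]
 [ -5.9759347  206.78987697]]
```

View pics/w6.png

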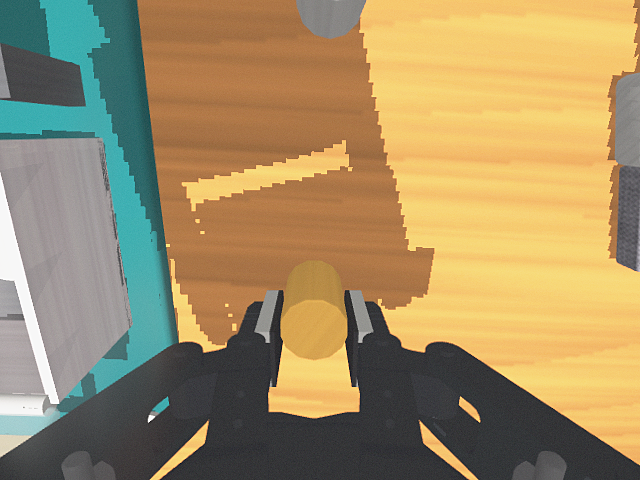

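Run:
```python
from h import *
r=Rt(1.633)
rel([.5527,.2709,.14],r);rel([.5336,.1275,.14],r)
```

```text
travel [-0.1122, 0.0, 0.0004] dr [-0.002, 0.003, -0.001] |t| 0.112 |w| 0.004
travel [-0.1124, -0.142, -0.0273] dr [-0.002, 0.003, -0.001] |t| 0.183 |w| 0.004
```

Call:
play_rows(
  claw=[255, 255, 255, 255, 255, 255, 255, 255, 255, 255],
  travel=[
    [-0.03, 0, 0],
    [-0.07, 0, 0],
    [-0.112, 0, 0],
    [-0.112, -0.02, -0.004],
    [-0.112, -0.055, -0.011],
    [-0.112, -0.09, -0.018],
    [-0.112, -0.125, -0.024],
    [-0.112, -0.142, -0.027],
    [-0.112, -0.142, -0.027],
    [-0.112, -0.142, -0.027],
  ],
  dr=[
    [0, 0.003, 0],
    [0, 0.003, 0],
    [0, 0.003, 0],
    [0, 0.003, 0],
    [0, 0.003, 0],
    [0, 0.003, 0],
    [0, 0.003, 0],
    [0, 0.003, 0],
    [0, 0.003, 0],
    [0, 0.003, 0],
  ],
)

```text
time: 9.6
eef_pos: [0.5334, 0.1274, 0.1393]
tcp_rot: [-0.02, 0.707, 0.021, 0.707]
contact_force: [0.1, 0.1, -2.2]
opening: 0.31
```

Run:
```python
from h import *
import pickle
ps();s=st();d=cam('wrist','w7.png');pickle.dump(d,open('w7.pkl','wb'))
print(w2px(d,m2w([(-35,135,68),(-35,35,68),(-10,102,36),(30,102,36),(10,60,32),(10,85,20)])))
rel([.5336,.1275,.0485],Rt(1.633))
```

```text
t 9.6 pos [0.5334 0.1274 0.1393] x [-0.001  0.001 -1.   ] jaw 1.63 F [ 0.14  0.15 -2.2 ] q [ 0.05  0.11  1.97  0.    1.07 -1.58] op 0.31
[[396.25910127 184.47750237]
 [229.05695871 185.16902079]
 [337.05334413 214.18889473]
 [336.22991393 267.54655043]
 [278.69280992 240.1387991 ]
 [312.97011378 235.54085118]]
travel [0.0909, -0.0006, 0.0] dr [-0.002, -0.0, -0.001] |t| 0.091 |w| 0.003
```

View pics/w7.png

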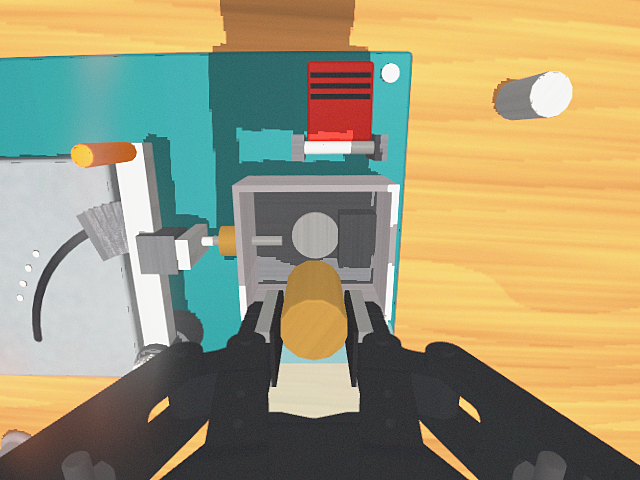

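Spot seen at (315,235) vs predicted (313,235.5), the same ~2 px bias as the blank in hand: aligned. Lowering.

Call:
play_rows(
  claw=[255, 255, 255, 255, 255, 255],
  travel=[
    [0.03, -0.001, 0],
    [0.055, -0.001, 0],
    [0.07, -0.001, 0],
    [0.082, -0.001, 0],
    [0.09, -0.001, 0],
    [0.091, -0.001, 0],
  ],
  dr=[
    [0, 0, 0],
    [0, 0, 0],
    [0, 0, 0],
    [0, 0, 0],
    [0, 0, 0],
    [0, 0, 0],
  ],
)

```text
time: 10.25
eef_pos: [0.5339, 0.1273, 0.0482]
tcp_rot: [-0.021, 0.707, 0.022, 0.707]
contact_force: [-1.3, 0.1, -1.9]
opening: 0.31
```

Run:
```python
from h import *
ps()
```

```text
t 10.25 pos [0.5339 0.1273 0.0482] x [-0.     0.001 -1.   ] jaw 1.631 F [-1.3   0.06 -1.87] q [ 0.05  0.24  2.01  0.    0.9  -1.58] op 0.31
```

Call:
play_rows(
  claw=[170, 150, 135, 130, 130, 130, 130, 130, 130],
  travel=[
    [0.0005, 0, 0],
    [0.0005, 0, 0],
    [0.0005, 0, 0],
    [0.0005, 0, 0],
    [-0.01, 0, 0],
    [-0.03, 0, 0],
    [-0.06, 0, 0],
    [-0.1, 0, 0],
    [-0.1, 0, 0],
  ],
  dr=[
    [0, 0, 0],
    [0, 0, 0],
    [0, 0, 0],
    [0, 0, 0],
    [0, 0, 0],
    [0, 0, 0],
    [0, 0, 0],
    [0, 0, 0],
    [0, 0, 0],
  ],
)

```text
time: 11.15
eef_pos: [0.5383, 0.1275, 0.156]
tcp_rot: [-0.021, 0.702, 0.022, 0.711]
contact_force: [0.9, 0.3, 1.2]
opening: 0.489
```

Run:
```python
from h import *
ps();d=cam('wrist','w8.png')
print(w2px(d,m2w([(10,85,20),(10,85,66)])))
```

```text
t 11.15 pos [0.5383 0.1275 0.156 ] x [ 0.013  0.002 -1.   ] jaw 1.631 F [0.92 0.34 1.2 ] q [ 0.05  0.09  1.95  0.    1.09 -1.58] op 0.489
[[313.24103488 221.78235628]
 [313.30124094 238.5662934 ]]
```

View pics/w8.png

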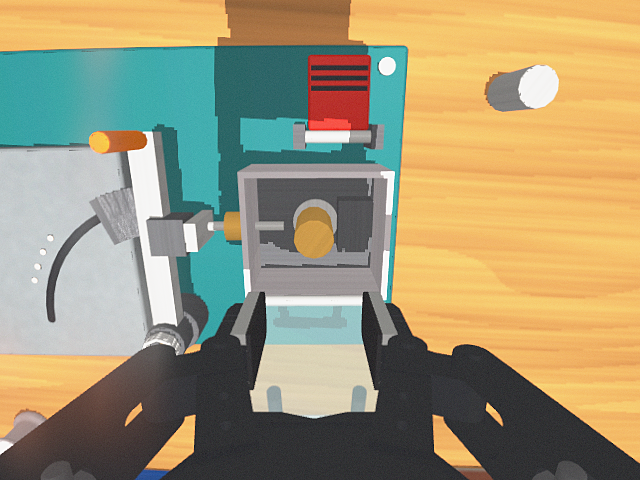

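Blank stands at the spot: top seen at (314,239), predicted (313,239). Now around the back of the lid with shut fingers to sweep it shut by its bar.

Run:
```python
from h import *
r=Rt(1.633)
o=m2w((118.,85,0))
for p in ([.538,.1275,.25],list(m2w((146,85,250))),list(m2w((146,85,125)))): rel(p,r)
H=np.array([55,85,68.5])
r0=r;p0=m2w((146,85,125))
for th in [1.75,1.6,1.45,1.3,1.15,1,.85,.7,.55,.4,.3,.2,.1,.03,-.02]:
    b=H+81*np.array([-np.cos(.53+th),0,np.sin(.53+th)])
    print(th,end=' ');rel(m2w(b+[16.5,0,-12]),r,p0,r0)
```

```text
travel [-0.0969, 0.0002, 0.0022] dr [-0.002, 0.009, -0.001] |t| 0.097 |w| 0.009
travel [-0.0958, 0.0007, 0.1335] dr [-0.002, 0.009, -0.001] |t| 0.164 |w| 0.009
travel [0.0292, 0.0006, 0.1324] dr [-0.002, 0.009, -0.001] |t| 0.136 |w| 0.009
1.75 travel [0.007, 0.0, -0.0218] dr [0.0, 0.0, 0.0] |t| 0.023 |w| 0.0
1.6 travel [-0.0002, 0.0, -0.0315] dr [0.0, 0.0, 0.0] |t| 0.032 |w| 0.0
1.45 travel [-0.0058, 0.0, -0.0423] dr [0.0, 0.0, 0.0] |t| 0.043 |w| 0.0
1.3 travel [-0.0098, 0.0, -0.0537] dr [0.0, 0.0, 0.0] |t| 0.055 |w| 0.0
1.15 travel [-0.012, 0.0, -0.0657] dr [0.0, 0.0, 0.0] |t| 0.067 |w| 0.0
1 travel [-0.0124, 0.0, -0.0778] dr [0.0, 0.0, 0.0] |t| 0.079 |w| 0.0
0.85 travel [-0.011, 0.0, -0.0899] dr [0.0, 0.0, 0.0] |t| 0.091 |w| 0.0
0.7 travel [-0.0078, 0.0, -0.1016] dr [0.0, 0.0, 0.0] |t| 0.102 |w| 0.0
0.55 travel [-0.0029, 0.0, -0.1127] dr [0.0, 0.0, 0.0] |t| 0.113 |w| 0.0
0.4 travel [0.0036, 0.0, -0.1229] dr [0.0, 0.0, 0.0] |t| 0.123 |w| 0.0
0.3 travel [0.0087, 0.0, -0.1292] dr [0.0, 0.0, 0.0] |t| 0.129 |w| 0.0
0.2 travel [0.0145, 0.0, -0.1349] dr [0.0, 0.0, 0.0] |t| 0.136 |w| 0.0
0.1 travel [0.0208, 0.0, -0.14] dr [0.0, 0.0, 0.0] |t| 0.141 |w| 0.0
0.03 travel [0.0255, 0.0, -0.1431] dr [0.0, 0.0, 0.0] |t| 0.145 |w| 0.0
-0.02 travel [0.029, 0.0, -0.1452] dr [0.0, 0.0, 0.0] |t| 0.148 |w| 0.0
```

Call:
play_rows(
  claw=[130, 200, 255, 255, 255, 255, 255, 255, 255, 255],
  travel=[
    [-0.05, 0, 0],
    [-0.096, 0, 0.02],
    [-0.096, 0, 0.06],
    [-0.096, 0.001, 0.1],
    [-0.096, 0.001, 0.1335],
    [-0.096, 0.001, 0.1335],
    [-0.055, 0.001, 0.133],
    [-0.01, 0.001, 0.1325],
    [0.029, 0.001, 0.1325],
    [0.029, 0.001, 0.1325],
  ],
  dr=[
    [0, 0.009, 0],
    [0, 0.009, 0],
    [0, 0.009, 0],
    [0, 0.009, 0],
    [0, 0.009, 0],
    [0, 0.009, 0],
    [0, 0.009, 0],
    [0, 0.009, 0],
    [0, 0.009, 0],
    [0, 0.009, 0],
  ],
)

```text
time: 12.2
eef_pos: [0.6628, 0.136, 0.1165]
tcp_rot: [-0.021, 0.713, 0.022, 0.701]
contact_force: [-0.8, 1.0, -0.6]
opening: 0.0
```

Run:
```python
from h import *
ps();d=cam('wrist','w9.png')
rel(m2w((146,85,125)),Rt(1.633))
```

```text
t 12.2 pos [0.6628 0.136  0.1165] x [-0.017  0.    -1.   ] jaw 1.631 F [-0.8   1.   -0.57] q [ 0.05  0.4   1.64  0.    1.11 -1.58] op 0.0
travel [-0.0041, -0.0005, 0.0034] dr [-0.002, -0.01, -0.001] |t| 0.005 |w| 0.01
```

View pics/w9.png

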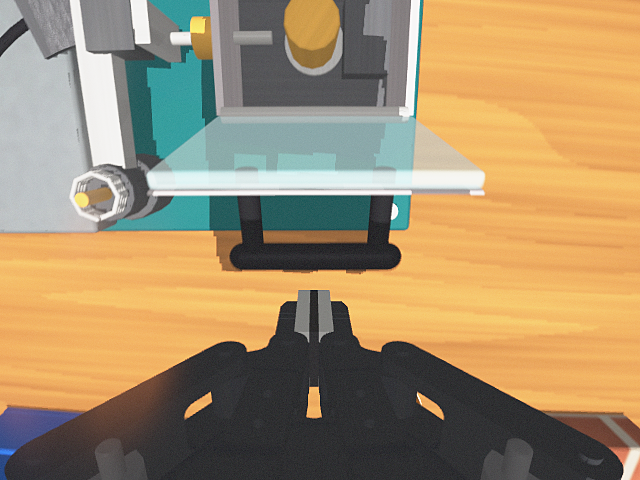

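The shut fingers (314,300) stand behind the bar (315,257). Sweeping along the arc.

Call:
play_rows(
  claw=[255, 255, 255, 255, 255, 255, 255, 255, 255, 255, 255, 255, 255, 255],
  travel=[
    [0.003, 0, -0.0185],
    [-0.004, 0, -0.028],
    [-0.01, 0, -0.039],
    [-0.014, 0, -0.05],
    [-0.016, 0, -0.062],
    [-0.016, 0, -0.074],
    [-0.015, 0, -0.0865],
    [-0.012, 0, -0.098],
    [-0.007, 0, -0.109],
    [0, 0, -0.1195],
    [0.0047, 0, -0.126],
    [0.0105, 0, -0.1315],
    [0.017, 0, -0.137],
    [0.017, 0, -0.137],
  ],
  dr=[
    [0, -0.01, 0],
    [0, -0.01, 0],
    [0, -0.01, 0],
    [0, -0.01, 0],
    [0, -0.01, 0],
    [0, -0.01, 0],
    [0, -0.01, 0],
    [0, -0.01, 0],
    [0, -0.01, 0],
    [0, -0.01, 0],
    [0, -0.01, 0],
    [0, -0.01, 0],
    [0, -0.01, 0],
    [0, -0.01, 0],
  ],
)

```text
time: 13.65
eef_pos: [0.5272, 0.1279, 0.1037]
tcp_rot: [-0.021, 0.708, 0.022, 0.706]
contact_force: [-0.7, 0.5, 0.2]
opening: -0.005
```

Run:
```python
from h import *
ps();d=cam('wrist','w10.png')
```

```text
t 13.65 pos [0.5272 0.1279 0.1037] x [-0.003  0.001 -1.   ] jaw 1.631 F [-0.71  0.5   0.17] q [ 0.05  0.14  2.    0.    1.   -1.58] op -0.005
```

View pics/w10.png

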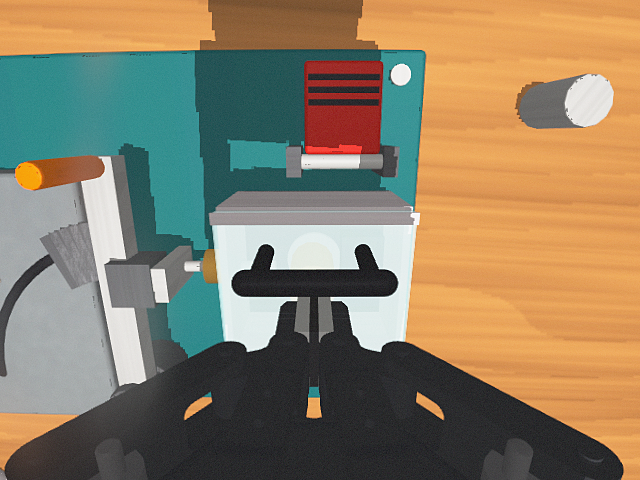

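Lid is on or near the rim. Press down on the bar from above to make sure.

Call:
play_rows(
  claw=[255, 255, 255, 255, 255, 255, 255, 255],
  travel=[
    [-0.03, 0, 0.002],
    [-0.035, -0.002, -0.01],
    [-0.035, -0.002, -0.019],
    [-0.025, -0.002, -0.019],
    [-0.018, -0.002, -0.019],
    [-0.014, -0.002, -0.019],
    [-0.011, -0.002, -0.019],
    [-0.009, -0.002, -0.019],
  ],
  dr=[
    [0, 0, 0],
    [0, 0, 0],
    [0, 0, 0],
    [0, 0, 0],
    [0, 0, 0],
    [0, 0, 0],
    [0, 0, 0],
    [0, 0, 0],
  ],
)

```text
time: 14.5
eef_pos: [0.5079, 0.1248, 0.1145]
tcp_rot: [-0.021, 0.71, 0.022, 0.704]
contact_force: [-11.1, -0.5, 18.7]
opening: 0.003
```

Run:
```python
from h import *
ps()
```

```text
t 14.5 pos [0.5079 0.1248 0.1145] x [-0.008  0.001 -1.   ] jaw 1.631 F [-11.15  -0.48  18.7 ] q [ 0.05  0.09  2.04  0.    1.03 -1.59] op 0.003
```

Bar at its shut height under 19 N: the lid is shut. Now to the post.

Run:
```python
from h import *
r=Rt(0.062)
for m in [(-55,-2,200),(-55,-2,70)]: rel(m2w(m),r)
```

```text
travel [-0.0853, -0.0859, -0.04] dr [1.569, -0.007, 0.006] |t| 0.127 |w| 1.569
travel [0.0447, -0.086, -0.0389] dr [1.569, -0.007, 0.006] |t| 0.104 |w| 1.569
```

Call:
play_rows(
  claw=[255, 255, 255, 255, 255, 255, 255, 255, 255, 255, 255, 255],
  travel=[
    [-0.04, 0, 0],
    [-0.085, 0, 0],
    [-0.085, -0.03, -0.01],
    [-0.085, -0.06, -0.03],
    [-0.085, -0.086, -0.04],
    [-0.085, -0.086, -0.04],
    [-0.085, -0.086, -0.04],
    [-0.085, -0.086, -0.04],
    [-0.085, -0.086, -0.04],
    [-0.085, -0.086, -0.04],
    [-0.085, -0.086, -0.04],
    [-0.085, -0.086, -0.04],
  ],
  dr=[
    [0, 0, 0],
    [0.1, 0, 0],
    [1.569, -0.007, 0.006],
    [1.569, -0.007, 0.006],
    [1.569, -0.007, 0.006],
    [1.569, -0.007, 0.006],
    [1.569, -0.007, 0.006],
    [1.569, -0.007, 0.006],
    [1.569, -0.007, 0.006],
    [1.569, -0.007, 0.006],
    [1.569, -0.007, 0.006],
    [1.569, -0.007, 0.006],
  ],
)

```text
time: 15.7
eef_pos: [0.474, 0.0364, 0.1992]
tcp_rot: [0.486, 0.514, -0.486, 0.514]
contact_force: [-0.6, 0.5, 0.3]
opening: -0.002
```

Run:
```python
from h import *
import pickle
ps();d=cam('wrist');pickle.dump(d,open('w11.pkl','wb'))
img=d['img'][:,:,::-1].copy()
for m in [(-55,-30,105),(-15,85,109.5),(-55,-2,68)]:
    u=w2px(d,m2w(m))[0];print(u.round(1)); cv2.drawMarker(img,tuple(int(round(x)) for x in u),(255,0,255),cv2.MARKER_CROSS,10,1)
cv2.imwrite('pics/w11.png',img)
d=cam('top');cv2.imwrite('pics/t11.png',cv2.resize(d['img'][180:305,200:400,::-1],None,fx=4,fy=4,interpolation=cv2.INTER_CUBIC))
rel(m2w((-55,-2,70)),Rt(.062))
```

```text
t 15.7 pos [0.474  0.0364 0.1992] x [-0.  0. -1.] jaw 0.057 F [-0.63  0.47  0.28] q [-0.14 -0.14  2.08  0.    1.19 -0.19] op -0.002
[313.7 283. ]
[377.7 112.4]
[313.4 231.9]
travel [0.1292, -0.0001, -0.0001] dr [0.001, -0.0, 0.0] |t| 0.129 |w| 0.001
```

View pics/w11.png

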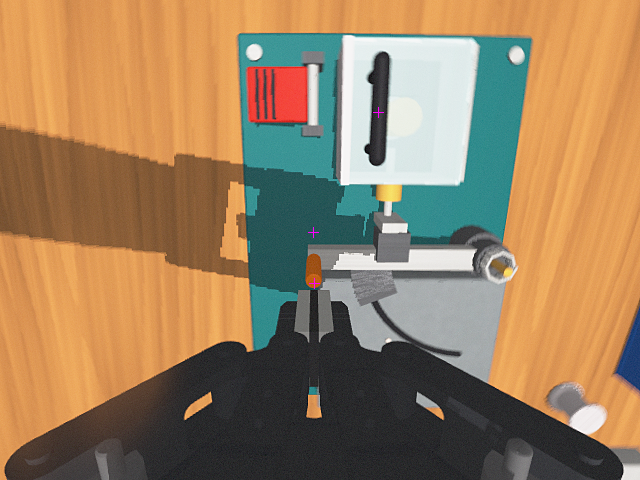

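Post top at (315,282) as predicted, lid shut (bar at 379,110). Descending beside the post.

Call:
play_rows(
  claw=[255, 255, 255, 255, 255],
  travel=[
    [0.045, 0, 0],
    [0.085, 0, 0],
    [0.115, 0, 0],
    [0.13, 0, 0],
    [0.13, 0, 0],
  ],
  dr=[
    [0, 0, 0],
    [0, 0, 0],
    [0, 0, 0],
    [0, 0, 0],
    [0, 0, 0],
  ],
)

```text
time: 16.3
eef_pos: [0.4716, 0.0368, 0.0662]
tcp_rot: [0.482, 0.518, -0.485, 0.514]
contact_force: [-0.6, -0.2, -0.7]
opening: -0.004
```

```bash
cat > sw.py <<'E'
from h import *
import sys
def C(th):
    return m2w(np.array([95,-30,70])+150*np.array([-np.cos(th),-np.sin(th),0])-17*np.array([np.sin(th),-np.cos(th),0]))
def J(th): return Rt(MP[2]+th)
def run(ths):
    ps();s=st();p0=np.array(s['eef_pos']);r0=R.from_quat(s['tcp_rot'])
    # own angle estimate + force tangential
    c=np.cos(MP[2]);sn=np.sin(MP[2]);d=p0-m2w((95,-30,70));mx=c*d[0]+sn*d[1];my=-sn*d[0]+c*d[1]
    th=np.arctan2(-my,-mx)+np.arcsin(17/np.hypot(mx,my));t=np.array([np.sin(th),-np.cos(th)]);t=np.array([c*t[0]-sn*t[1],sn*t[0]+c*t[1]])
    F=np.array(s['contact_force']);print('theta',th.round(3),'Rad',np.hypot(mx,my).round(4),'Ftan',-(F[:2]@t).round(2),'Frad',(F[:2]@[-t[1],t[0]]).round(2))
    for x in ths: print(round(x,3),end=' ');rel(C(x),J(x),p0,r0)
if __name__=='__main__': run([float(a) for a in sys.argv[1:]])
E
python3 sw.py -0.03 0.03 0.1 0.17 0.24 0.31 0.38 0.45 0.52 0.58 0.62
```

```text
t 16.3 pos [0.4716 0.0368 0.0662] x [-0.007  0.001 -1.   ] jaw 0.065 F [-0.63 -0.18 -0.68] q [-0.14  0.05  2.18  0.    0.92 -0.2 ] op -0.004
theta nan Rad 0.1548 Ftan nan Frad nan
-0.03 travel [-0.0039, 0.0027, 0.0068] dr [0.033, -0.002, 0.007] |t| 0.008 |w| 0.033
0.03 travel [-0.0039, 0.0016, 0.0158] dr [-0.027, -0.002, 0.007] |t| 0.016 |w| 0.028
0.1 travel [-0.0039, 0.0011, 0.0263] dr [-0.097, -0.002, 0.007] |t| 0.027 |w| 0.098
0.17 travel [-0.0039, 0.0013, 0.0369] dr [-0.167, -0.002, 0.007] |t| 0.037 |w| 0.168
0.24 travel [-0.0039, 0.0023, 0.0474] dr [-0.237, -0.003, 0.007] |t| 0.048 |w| 0.238
0.31 travel [-0.004, 0.0039, 0.0578] dr [-0.307, -0.003, 0.006] |t| 0.058 |w| 0.307
0.38 travel [-0.004, 0.0064, 0.0681] dr [-0.377, -0.003, 0.006] |t| 0.069 |w| 0.377
0.45 travel [-0.004, 0.0095, 0.0782] dr [-0.447, -0.003, 0.006] |t| 0.079 |w| 0.447
0.52 travel [-0.0041, 0.0133, 0.0881] dr [-0.517, -0.003, 0.006] |t| 0.089 |w| 0.517
0.58 travel [-0.0041, 0.0171, 0.0963] dr [-0.577, -0.004, 0.006] |t| 0.098 |w| 0.577
0.62 travel [-0.0041, 0.0199, 0.1016] dr [-0.617, -0.004, 0.006] |t| 0.104 |w| 0.617sw.py:10: RuntimeWarning: invalid value encountered in arcsin
  th=np.arctan2(-my,-mx)+np.arcsin(17/np.hypot(mx,my));t=np.array([np.sin(th),-np.cos(th)]);t=np.array([c*t[0]-sn*t[1],sn*t[0]+c*t[1]])
```

```bash
sed -i 's#arcsin(17/#arcsin(.017/#' sw.py
```

Call:
play_rows(
  claw=[255, 255, 255, 255, 255, 255, 255, 255, 255, 255, 255, 255],
  travel=[
    [-0.004, 0.0027, 0.0068],
    [-0.004, 0.0016, 0.0158],
    [-0.004, 0.0011, 0.0263],
    [-0.004, 0.0013, 0.0369],
    [-0.004, 0.0023, 0.0474],
    [-0.004, 0.0039, 0.0578],
    [-0.004, 0.0064, 0.0681],
    [-0.004, 0.0095, 0.0782],
    [-0.004, 0.0133, 0.0881],
    [-0.004, 0.0171, 0.0963],
    [-0.004, 0.0199, 0.1016],
    [-0.004, 0.0199, 0.1016],
  ],
  dr=[
    [0.033, 0, 0.007],
    [-0.027, 0, 0.007],
    [-0.097, 0, 0.007],
    [-0.167, 0, 0.007],
    [-0.237, 0, 0.007],
    [-0.307, 0, 0.006],
    [-0.377, 0, 0.006],
    [-0.447, 0, 0.006],
    [-0.517, 0, 0.006],
    [-0.577, 0, 0.006],
    [-0.617, 0, 0.006],
    [-0.617, 0, 0.006],
  ],
)

```text
time: 17.5
eef_pos: [0.4991, -0.0627, 0.0715]
tcp_rot: [0.307, 0.639, -0.302, 0.637]
contact_force: [-1.5, 7.0, 0.6]
opening: -0.0
```

```bash
python3 sw.py 0.66 0.69 0.72
python3 - <<'E'
from h import *
d=cam('wrist','w12.png')
E
```

```text
t 17.5 pos [ 0.4991 -0.0627  0.0715] x [ 0.     0.007 -1.   ] jaw 0.681 F [-1.53  6.97  0.58] q [-0.33  0.11  2.11  0.01  0.93 -1.02] op -0.0
theta 0.62 Rad 0.1498 Ftan 6.37 Frad 3.21
0.66 travel [0.0014, -0.0018, 0.006] dr [-0.042, -0.005, -0.005] |t| 0.006 |w| 0.042
0.69 travel [0.0014, -0.002, 0.0105] dr [-0.072, -0.005, -0.005] |t| 0.011 |w| 0.072
0.72 travel [0.0014, -0.0021, 0.015] dr [-0.102, -0.005, -0.005] |t| 0.015 |w| 0.102
```

View pics/w12.png

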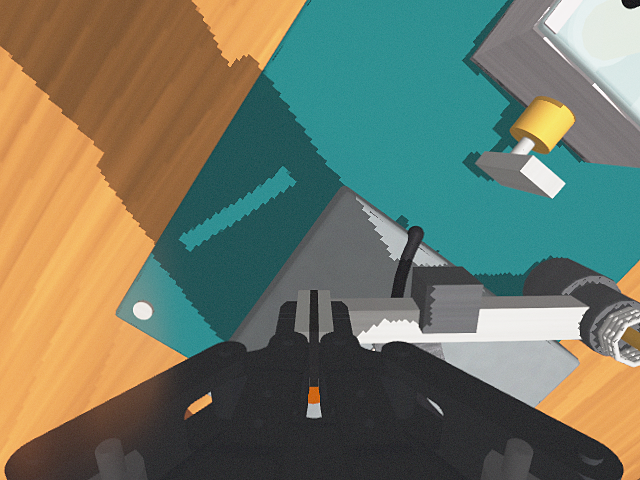

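Finger pushes the arm (post visible at (314,395) between the fingers), force 6.4 N at 0.62 rad as expected. Now smaller steps.

Call:
play_rows(
  claw=[255, 255, 255, 255],
  travel=[
    [0.001, -0.0018, 0.006],
    [0.001, -0.002, 0.0105],
    [0.001, -0.0021, 0.015],
    [0.001, -0.0021, 0.015],
  ],
  dr=[
    [-0.042, -0.005, -0.005],
    [-0.072, -0.005, -0.005],
    [-0.102, -0.005, -0.005],
    [-0.102, -0.005, -0.005],
  ],
)

```text
time: 17.95
eef_pos: [0.5068, -0.0741, 0.0715]
tcp_rot: [0.273, 0.654, -0.271, 0.652]
contact_force: [-1.4, 7.2, 0.9]
opening: 0.001
```

```bash
python3 sw.py 0.76 0.8
```

```text
t 17.95 pos [ 0.5068 -0.0741  0.0715] x [-0.001  0.004 -1.   ] jaw 0.782 F [-1.43  7.19  0.87] q [-0.35  0.13  2.09  0.    0.93 -1.13] op 0.001
theta 0.712 Rad 0.1501 Ftan 6.14 Frad 4.01
0.76 travel [0.0015, -0.0016, 0.0072] dr [-0.041, -0.003, -0.002] |t| 0.007 |w| 0.041
0.8 travel [0.0015, -0.0019, 0.0132] dr [-0.081, -0.003, -0.002] |t| 0.013 |w| 0.081
```

Call:
play_rows(
  claw=[255, 255, 255],
  travel=[
    [0.001, -0.0016, 0.0072],
    [0.001, -0.0019, 0.0132],
    [0.001, -0.0019, 0.0132],
  ],
  dr=[
    [-0.041, -0.003, -0.002],
    [-0.081, -0.003, -0.002],
    [-0.081, -0.003, -0.002],
  ],
)

```text
time: 18.25
eef_pos: [0.5146, -0.0834, 0.0715]
tcp_rot: [0.247, 0.664, -0.244, 0.662]
contact_force: [-3.3, 8.2, 1.8]
opening: 0.0
```

```bash
python3 sw.py 0.83 0.86
```

```text
t 18.25 pos [ 0.5146 -0.0834  0.0715] x [-0.001  0.005 -1.   ] jaw 0.862 F [-3.29  8.22  1.78] q [-0.36  0.15  2.06  0.    0.93 -1.22] op 0.0
theta 0.793 Rad 0.1501 Ftan 7.88 Frad 4.05
0.83 travel [0.0014, -0.0014, 0.0055] dr [-0.03, -0.004, -0.003] |t| 0.006 |w| 0.031
0.86 travel [0.0014, -0.0017, 0.0101] dr [-0.06, -0.004, -0.003] |t| 0.01 |w| 0.06
```

Call:
play_rows(
  claw=[255, 255, 255],
  travel=[
    [0.001, -0.0014, 0.0055],
    [0.001, -0.0017, 0.0101],
    [0.001, -0.0017, 0.0101],
  ],
  dr=[
    [-0.03, -0.004, -0.003],
    [-0.06, -0.004, -0.003],
    [-0.06, -0.004, -0.003],
  ],
)

```text
time: 18.55
eef_pos: [0.5206, -0.0896, 0.0715]
tcp_rot: [0.227, 0.671, -0.224, 0.669]
contact_force: [-3.4, 7.9, 2.7]
opening: 0.002
```

```bash
python3 sw.py 0.88 0.9 0.92
```

```text
t 18.55 pos [ 0.5206 -0.0896  0.0715] x [-0.002  0.005 -1.   ] jaw 0.922 F [-3.37  7.87  2.72] q [-0.36  0.16  2.05  0.    0.94 -1.29] op 0.002
theta 0.851 Rad 0.1501 Ftan 7.48 Frad 4.17
0.88 travel [0.0014, -0.0013, 0.0044] dr [-0.021, -0.005, -0.002] |t| 0.005 |w| 0.021
0.9 travel [0.0014, -0.0016, 0.0074] dr [-0.041, -0.005, -0.002] |t| 0.008 |w| 0.041
0.92 travel [0.0014, -0.0018, 0.0104] dr [-0.061, -0.004, -0.002] |t| 0.011 |w| 0.061
```

Call:
play_rows(
  claw=[255, 255, 255],
  travel=[
    [0.001, -0.0013, 0.0044],
    [0.001, -0.0016, 0.0074],
    [0.001, -0.0016, 0.0074],
  ],
  dr=[
    [-0.021, -0.005, -0.002],
    [-0.041, -0.005, -0.002],
    [-0.041, -0.005, -0.002],
  ],
)

```text
time: 18.85
eef_pos: [0.5243, -0.0932, 0.0715]
tcp_rot: [0.213, 0.676, -0.21, 0.673]
contact_force: [-4.7, 7.6, 2.8]
opening: 0.002
```

```bash
python3 sw.py 0.92 0.94
```

```text
t 18.85 pos [ 0.5243 -0.0932  0.0715] x [-0.003  0.005 -1.   ] jaw 0.962 F [-4.75  7.58  2.77] q [-0.37  0.17  2.03  0.    0.94 -1.33] op 0.002
theta 0.885 Rad 0.1502 Ftan 8.28 Frad 3.38
0.92 travel [0.0014, -0.0014, 0.0053] dr [-0.02, -0.006, -0.003] |t| 0.006 |w| 0.021
0.94 travel [0.0014, -0.0016, 0.0083] dr [-0.04, -0.006, -0.003] |t| 0.009 |w| 0.041
```

Call:
play_rows(
  claw=[255, 255, 255],
  travel=[
    [0.001, -0.0014, 0.0053],
    [0.001, -0.0016, 0.0083],
    [0.001, -0.0016, 0.0083],
  ],
  dr=[
    [-0.02, -0.006, -0.003],
    [-0.04, -0.006, -0.003],
    [-0.04, -0.006, -0.003],
  ],
)

```text
time: 19.15
eef_pos: [0.5285, -0.0968, 0.0715]
tcp_rot: [0.2, 0.681, -0.197, 0.676]
contact_force: [-6.8, 8.5, 5.1]
opening: -0.002
```

```bash
python3 sw.py 0.96 0.98
```

```text
t 19.15 pos [ 0.5285 -0.0968  0.0715] x [-0.006  0.006 -1.   ] jaw 1.002 F [-6.76  8.54  5.06] q [-0.37  0.18  2.02  0.    0.95 -1.38] op -0.002
theta 0.922 Rad 0.1502 Ftan 10.36 Frad 3.36
0.96 travel [0.0014, -0.0014, 0.0058] dr [-0.02, -0.008, -0.002] |t| 0.006 |w| 0.022
0.98 travel [0.0014, -0.0017, 0.0088] dr [-0.04, -0.008, -0.002] |t| 0.009 |w| 0.041
```

Call:
play_rows(
  claw=[255, 255, 255],
  travel=[
    [0.0005, -0.0014, 0.0058],
    [0.0005, -0.0017, 0.0088],
    [0.0005, -0.0017, 0.0088],
  ],
  dr=[
    [-0.02, -0.006, -0.002],
    [-0.04, -0.006, -0.002],
    [-0.04, -0.006, -0.002],
  ],
)

```text
time: 19.45
eef_pos: [0.5325, -0.1002, 0.0715]
tcp_rot: [0.187, 0.686, -0.183, 0.679]
contact_force: [-8.6, 10.0, 5.6]
opening: 0.002
```

```bash
python3 sw.py 1.0 1.02
```

```text
t 19.45 pos [ 0.5325 -0.1002  0.0715] x [-0.009  0.008 -1.   ] jaw 1.042 F [-8.57 10.    5.63] q [-0.38  0.19  2.01  0.    0.95 -1.42] op 0.002
theta 0.957 Rad 0.1502 Ftan 12.54 Frad 4.03
1.0 travel [0.0014, -0.0015, 0.0065] dr [-0.02, -0.012, -0.002] |t| 0.007 |w| 0.024
1.02 travel [0.0014, -0.0017, 0.0095] dr [-0.04, -0.012, -0.002] |t| 0.01 |w| 0.042
```

Run:
```python
from h import *
d=cam('scene');a=d['img'][170:340,200:430,::-1]
cv2.imwrite('pics/s13.png',cv2.resize(a,None,fx=3.4,fy=3.4,interpolation=cv2.INTER_CUBIC))
d=cam('top');cv2.imwrite('pics/t13.png',cv2.resize(d['img'][180:305,200:400,::-1],None,fx=4,fy=4,interpolation=cv2.INTER_CUBIC))
for m in [(95+150*-np.cos(t),-30-150*np.sin(t),105) for t in (.9,.957,1.0)]: print(w2px(d,m2w(m)))
```

```text
[[367.41353729 236.34044715]]
[[369.34581463 233.32715773]]
[[370.68359919 230.9866508 ]]
```

View pics/s13.png

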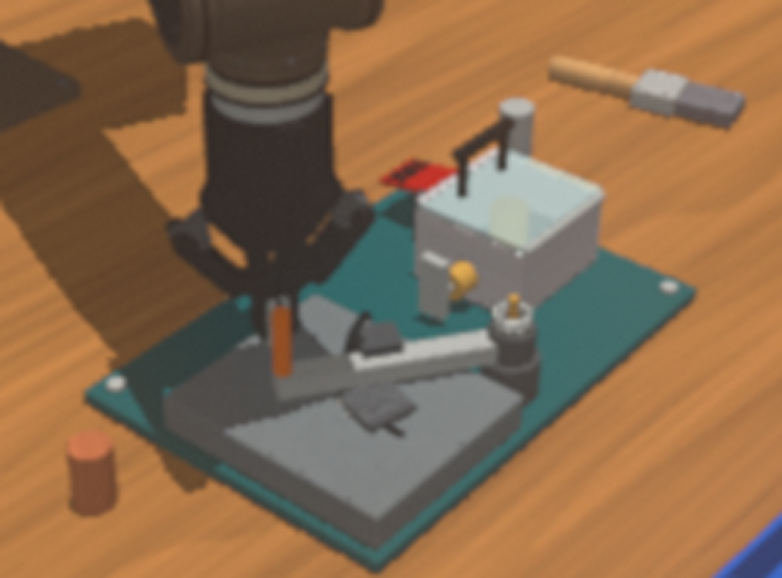

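View pics/t13.png

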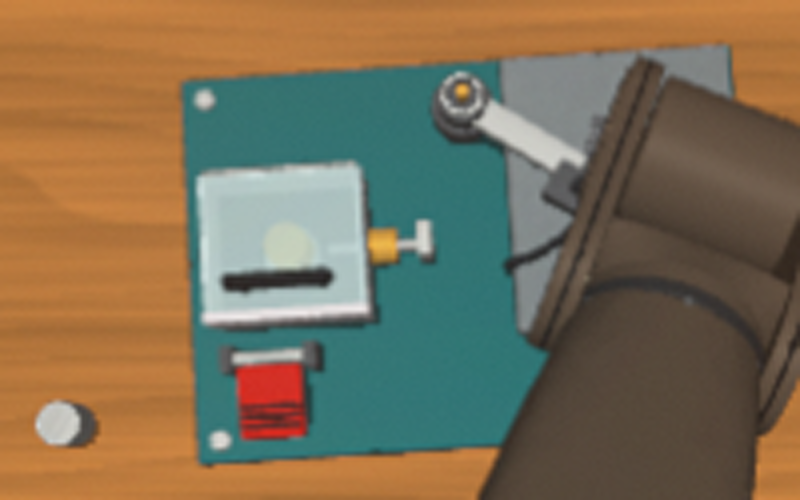

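```bash
cat > trig.py <<'E'
from h import *
import pickle,sys
def trig(d):
    a=d['img'].astype(int);m=(a[...,0]>130)&(a[...,1]<70)&(a[...,2]<70)
    pts=[]
    for v,u in zip(*np.nonzero(m)):
        if d['range_z'][v,u]>0: pts.append(px2w(d,u,v))
    P=np.array(pts);D=P-m2w((0,0,0));c,s=np.cos(MP[2]),np.sin(MP[2])
    mx=1e3*(c*D[:,0]+s*D[:,1]);my=1e3*(-s*D[:,0]+c*D[:,1]);z=P[:,2]*1e3
    k=(abs(my-100)<22)&(mx>-115)&(mx<-60)&(z>25)&(z<70)
    if k.sum()<5: return k.sum()
    w=np.polyfit(mx[k],z[k],1)
    return k.sum(),'z@-92',np.polyval(w,-92).round(1),'slope',w[0].round(3)
if __name__=='__main__':
    print('start scene',trig(pickle.load(open('scene0.pkl','rb'))),'top',trig(pickle.load(open('top0.pkl','rb'))))
    print('now scene',trig(cam('scene')),'top',trig(cam('top')))
E
python3 trig.py
```

```text
start scene (np.int64(89), 'z@-92', np.float64(52.1), 'slope', np.float64(0.032)) top (np.int64(220), 'z@-92', np.float64(52.4), 'slope', np.float64(-0.016))
now scene (np.int64(67), 'z@-92', np.float64(46.6), 'slope', np.float64(0.179)) top (np.int64(217), 'z@-92', np.float64(46.4), 'slope', np.float64(0.148))
```

The trigger paddle has dipped by 6 mm (depth agrees in both cameras): the arm is riding up the sear ramp. A bit further.

Call:
play_rows(
  claw=[255, 255, 255],
  travel=[
    [0.0005, -0.0015, 0.0055],
    [0.0005, -0.0016, 0.0075],
    [0.0005, -0.0016, 0.0075],
  ],
  dr=[
    [-0.02, -0.01, -0.002],
    [-0.03, -0.01, -0.002],
    [-0.03, -0.01, -0.002],
  ],
)

```text
time: 19.95
eef_pos: [0.5368, -0.1033, 0.0715]
tcp_rot: [0.176, 0.687, -0.173, 0.683]
contact_force: [-4.5, 8.0, 1.6]
opening: -0.0
```

```bash
python3 sw.py 1.02 1.03 1.04 1.05; python3 trig.py
```

```text
t 19.95 pos [ 0.5368 -0.1033  0.0715] x [-0.005  0.006 -1.   ] jaw 1.071 F [-4.49  7.97  1.63] q [-0.38  0.2   2.    0.    0.95 -1.45] op -0.0
theta 0.992 Rad 0.1501 Ftan 7.84 Frad 4.71
1.02 travel [0.0015, -0.0013, 0.0042] dr [-0.011, -0.007, -0.003] |t| 0.005 |w| 0.013
1.03 travel [0.0015, -0.0015, 0.0057] dr [-0.021, -0.007, -0.003] |t| 0.006 |w| 0.022
1.04 travel [0.0015, -0.0016, 0.0072] dr [-0.031, -0.007, -0.003] |t| 0.007 |w| 0.032
1.05 travel [0.0015, -0.0017, 0.0087] dr [-0.041, -0.007, -0.003] |t| 0.009 |w| 0.041
start scene (np.int64(89), 'z@-92', np.float64(52.1), 'slope', np.float64(0.032)) top (np.int64(220), 'z@-92', np.float64(52.4), 'slope', np.float64(-0.016))
now scene (np.int64(65), 'z@-92', np.float64(45.6), 'slope', np.float64(0.205)) top (np.int64(218), 'z@-92', np.float64(45.7), 'slope', np.float64(0.173))
```

Force dropped, but the paddle is still down (45.6 mm), so the sear has not sprung up yet. A little more.

Call:
play_rows(
  claw=[255, 255, 255],
  travel=[
    [0.001, -0.0013, 0.0042],
    [0.001, -0.0013, 0.0042],
    [0.001, -0.0013, 0.0042],
  ],
  dr=[
    [-0.011, -0.007, -0.003],
    [-0.011, -0.007, -0.003],
    [-0.011, -0.007, -0.003],
  ],
)

```text
time: 20.35
eef_pos: [0.5399, -0.1059, 0.0716]
tcp_rot: [0.171, 0.686, -0.171, 0.686]
contact_force: [-1.5, 4.0, -0.0]
opening: -0.001
```

```bash
python3 sw.py 1.03 1.04 1.05 1.06; python3 trig.py
```

```text
t 20.35 pos [ 0.5399 -0.1059  0.0716] x [-0.     0.001 -1.   ] jaw 1.082 F [-1.52  3.98 -0.05] q [-0.38  0.2   1.99  0.    0.94 -1.46] op -0.001
theta 1.019 Rad 0.1504 Ftan 3.21 Frad 2.79
1.03 travel [0.0016, -0.0007, 0.0017] dr [-0.01, -0.001, -0.001] |t| 0.002 |w| 0.01
1.04 travel [0.0016, -0.0009, 0.0032] dr [-0.02, -0.001, -0.001] |t| 0.004 |w| 0.02
1.05 travel [0.0016, -0.001, 0.0047] dr [-0.03, -0.001, -0.001] |t| 0.005 |w| 0.03
1.06 travel [0.0016, -0.0011, 0.0062] dr [-0.04, -0.001, -0.001] |t| 0.007 |w| 0.04
start scene (np.int64(89), 'z@-92', np.float64(52.1), 'slope', np.float64(0.032)) top (np.int64(220), 'z@-92', np.float64(52.4), 'slope', np.float64(-0.016))
now scene (np.int64(72), 'z@-92', np.float64(48.4), 'slope', np.float64(0.137)) top (np.int64(220), 'z@-92', np.float64(48.2), 'slope', np.float64(0.098))
```

Paddle rising again (48.3), force down to 3 N: passing over the sear. A little more.

Call:
play_rows(
  claw=[255, 255, 255],
  travel=[
    [0.001, -0.0009, 0.0035],
    [0.001, -0.0009, 0.0035],
    [0.001, -0.0009, 0.0035],
  ],
  dr=[
    [-0.02, 0, 0],
    [-0.02, 0, 0],
    [-0.02, 0, 0],
  ],
)

```text
time: 20.75
eef_pos: [0.5421, -0.1077, 0.0714]
tcp_rot: [0.165, 0.689, -0.163, 0.687]
contact_force: [-5.2, 6.3, 5.3]
opening: -0.001
```

```bash
python3 sw.py 1.05 1.06 1.07 1.08; python3 trig.py
```

```text
t 20.75 pos [ 0.5421 -0.1077  0.0714] x [-0.002  0.003 -1.   ] jaw 1.102 F [-5.18  6.32  5.33] q [-0.38  0.21  1.99  0.    0.95 -1.48] op -0.001
theta 1.037 Rad 0.1507 Ftan 7.48 Frad 3.28
1.05 travel [0.0014, -0.0005, 0.0019] dr [-0.01, -0.004, -0.002] |t| 0.002 |w| 0.011
1.06 travel [0.0014, -0.0006, 0.0034] dr [-0.02, -0.004, -0.002] |t| 0.004 |w| 0.02
1.07 travel [0.0014, -0.0008, 0.0049] dr [-0.03, -0.004, -0.002] |t| 0.005 |w| 0.03
1.08 travel [0.0014, -0.0009, 0.0064] dr [-0.04, -0.004, -0.002] |t| 0.007 |w| 0.04
start scene (np.int64(89), 'z@-92', np.float64(52.1), 'slope', np.float64(0.032)) top (np.int64(220), 'z@-92', np.float64(52.4), 'slope', np.float64(-0.016))
now scene (np.int64(88), 'z@-92', np.float64(52.5), 'slope', np.float64(0.006)) top (np.int64(228), 'z@-92', np.float64(52.1), 'slope', np.float64(0.002))
```

Paddle fully back up (52.3 mm): the sear has snapped in at about 1.0–1.03 rad. Backing off slowly.

Call:
play_rows(
  claw=[255, 255, 255, 255, 255, 255, 255, 255],
  travel=[
    [0, 0, -0.0015],
    [0, 0, -0.003],
    [0, 0, -0.0045],
    [0, 0, -0.006],
    [0, 0, -0.009],
    [0, 0, -0.013],
    [0, 0, -0.02],
    [0, 0, -0.025],
  ],
  dr=[
    [0, 0, 0],
    [0, 0, 0],
    [0, 0, 0],
    [0, 0, 0],
    [0, 0, 0],
    [0, 0, 0],
    [0, 0, 0],
    [0, 0, 0],
  ],
)

```text
time: 21.65
eef_pos: [0.5191, -0.096, 0.0713]
tcp_rot: [0.165, 0.689, -0.163, 0.687]
contact_force: [0.4, 0.6, -0.3]
opening: 0.003
```

```bash
python3 sw.py
python3 - <<'E'
from h import *
d=cam('scene');a=d['img'][170:340,200:430,::-1]
cv2.imwrite('pics/s14.png',cv2.resize(a,None,fx=3.4,fy=3.4,interpolation=cv2.INTER_CUBIC))
d=cam('wrist','w14.png')
E
```

```text
t 21.65 pos [ 0.5191 -0.096   0.0713] x [-0.003  0.003 -1.   ] jaw 1.102 F [ 0.43  0.61 -0.31] q [-0.38  0.16  2.05  0.    0.94 -1.48] op 0.003
theta 0.868 Rad 0.1558 Ftan 0.02 Frad 0.74
```

View pics/s14.png

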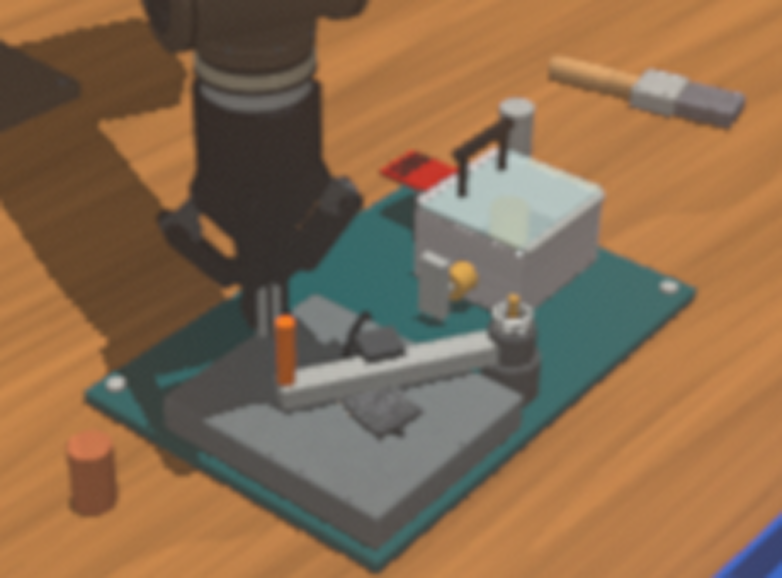

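View pics/w14.png

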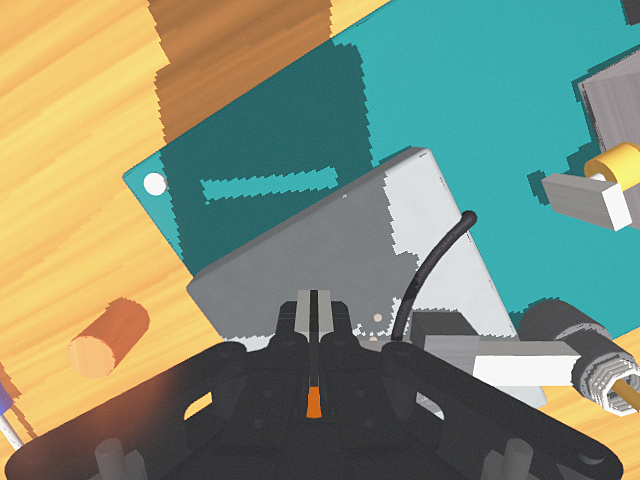

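The arm stays cocked alone (post at (286,350), clear of the fingers). Lifting away and going over to the trigger.

Run:
```python
from h import *
r=Rt(1.633)
for z in (200,80): rel(m2w((-92,100,z)),r)
```

```text
travel [-0.1277, 0.1673, -0.1842] dr [-0.531, -0.004, -0.003] |t| 0.28 |w| 0.531
travel [-0.0077, 0.1671, -0.1836] dr [-0.531, -0.004, -0.003] |t| 0.248 |w| 0.531
```

Call:
play_rows(
  claw=[255, 255, 255, 255, 255, 255, 255, 255, 255, 255, 255, 255],
  travel=[
    [-0.04, 0, 0],
    [-0.085, 0, 0],
    [-0.128, 0, 0],
    [-0.128, 0.03, -0.033],
    [-0.128, 0.06, -0.066],
    [-0.128, 0.09, -0.1],
    [-0.128, 0.12, -0.132],
    [-0.128, 0.15, -0.165],
    [-0.128, 0.167, -0.184],
    [-0.128, 0.167, -0.184],
    [-0.085, 0.167, -0.184],
    [-0.085, 0.167, -0.184],
  ],
  dr=[
    [0, 0, 0],
    [0, 0, 0],
    [0, 0, 0],
    [-0.1, 0, 0],
    [-0.2, 0, 0],
    [-0.3, 0, 0],
    [-0.4, 0, 0],
    [-0.531, -0.004, -0.003],
    [-0.531, -0.004, -0.003],
    [-0.531, -0.004, -0.003],
    [-0.531, -0.004, -0.003],
    [-0.531, -0.004, -0.003],
  ],
)

```text
time: 22.95
eef_pos: [0.427, 0.1351, 0.1527]
tcp_rot: [-0.023, 0.71, 0.022, 0.703]
contact_force: [-1.3, 0.4, -1.2]
opening: -0.005
```

Run:
```python
from h import *
ps();d=cam('wrist');img=d['img'][:,:,::-1].copy()
for m in [(-92,100,52),(-15,85,109.5)]:
    u=w2px(d,m2w(m))[0];print(u.round(1)); cv2.drawMarker(img,tuple(int(round(x)) for x in u),(255,0,255),cv2.MARKER_CROSS,10,1)
cv2.imwrite('pics/w15.png',img)
d=cam('top');cv2.imwrite('pics/t15.png',cv2.resize(d['img'][180:305,200:400,::-1],None,fx=4,fy=4,interpolation=cv2.INTER_CUBIC))
for z in (80,60,50,44,42): rel(m2w((-92,100,z)),Rt(1.633))
```

```text
t 22.95 pos [0.427  0.1351 0.1527] x [-0.01  -0.002 -1.   ] jaw 1.633 F [-1.33  0.41 -1.18] q [ 0.08 -0.14  2.18 -0.    1.11 -1.55] op -0.005
[314.3 248.9]
[290.4 393.9]
travel [0.0768, 0.001, 0.0008] dr [-0.001, -0.003, 0.001] |t| 0.077 |w| 0.003
travel [0.0968, 0.001, 0.0008] dr [-0.001, -0.003, 0.001] |t| 0.097 |w| 0.003
travel [0.1068, 0.001, 0.0009] dr [-0.001, -0.003, 0.001] |t| 0.107 |w| 0.003
travel [0.1128, 0.001, 0.0009] dr [-0.001, -0.003, 0.001] |t| 0.113 |w| 0.003
travel [0.1148, 0.001, 0.0009] dr [-0.001, -0.003, 0.001] |t| 0.115 |w| 0.003
```

View pics/w15.png

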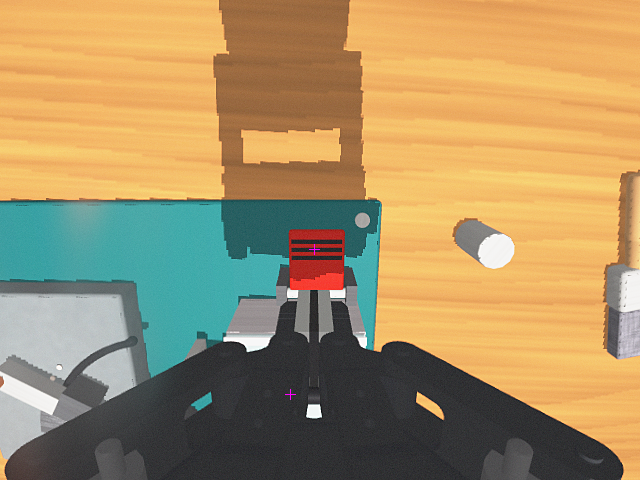

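View pics/t15.png

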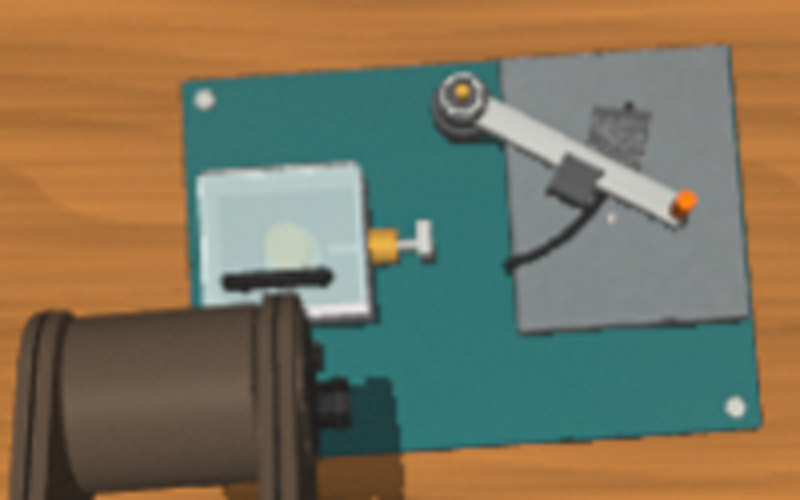

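Pad marker sits on the ribs (314,249); the arm is still cocked, nothing in its way. Pressing.

Call:
play_rows(
  claw=[255, 255, 255, 255, 255, 255, 255, 255, 255, 255],
  travel=[
    [0.04, 0.001, 0.001],
    [0.075, 0.001, 0.001],
    [0.095, 0.001, 0.001],
    [0.103, 0.001, 0.001],
    [0.107, 0.001, 0.001],
    [0.11, 0.001, 0.001],
    [0.112, 0.001, 0.001],
    [0.114, 0.001, 0.001],
    [0.115, 0.001, 0.001],
    [0.115, 0.001, 0.001],
  ],
  dr=[
    [0, 0, 0],
    [0, 0, 0],
    [0, 0, 0],
    [0, 0, 0],
    [0, 0, 0],
    [0, 0, 0],
    [0, 0, 0],
    [0, 0, 0],
    [0, 0, 0],
    [0, 0, 0],
  ],
)

```text
time: 24.05
eef_pos: [0.4316, 0.1359, 0.0444]
tcp_rot: [-0.022, 0.708, 0.021, 0.706]
contact_force: [-5.7, -1.5, 5.7]
opening: -0.002
```

Run:
```python
from h import *
ps()
d=cam('top');cv2.imwrite('pics/t16.png',cv2.resize(d['img'][180:305,200:400,::-1],None,fx=4,fy=4,interpolation=cv2.INTER_CUBIC))
```

```text
t 24.05 pos [0.4316 0.1359 0.0444] x [-0.002 -0.001 -1.   ] jaw 1.632 F [-5.69 -1.48  5.7 ] q [ 0.08  0.05  2.23 -0.    0.86 -1.55] op -0.002
```

View pics/t16.png

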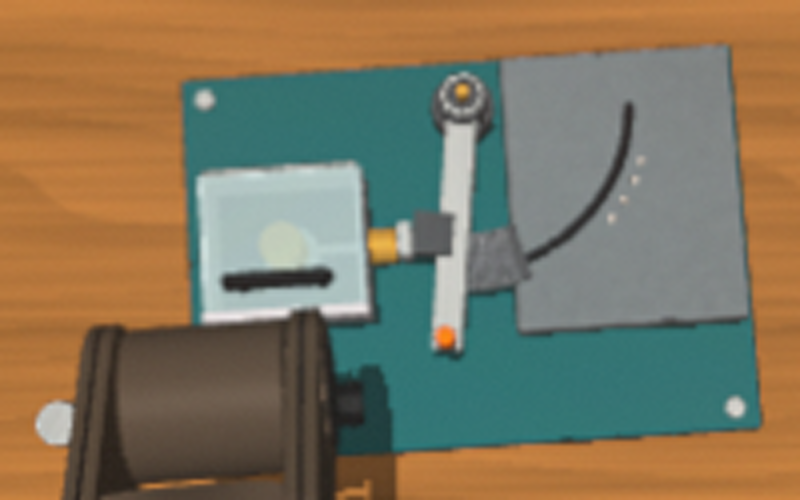

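The hammer has flown back past its old rest (post at (445,337), before (478,337)); punch driven. Lifting off.

Call:
play_rows(
  claw=[255, 255, 255, 255, 255, 255, 255, 255],
  travel=[
    [-0.03, 0, 0],
    [-0.07, 0, 0],
    [-0.11, 0, 0],
    [-0.16, 0, -0.02],
    [-0.16, 0.05, -0.02],
    [-0.16, 0.1, -0.02],
    [-0.16, 0.15, -0.02],
    [-0.16, 0.15, -0.02],
  ],
  dr=[
    [0, 0, 0],
    [0, 0, 0],
    [0, 0, 0],
    [0, 0, 0],
    [0, 0, 0],
    [0, 0, 0],
    [0, 0, 0],
    [0, 0, 0],
  ],
)

```text
time: 24.9
eef_pos: [0.4031, 0.2893, 0.2076]
tcp_rot: [-0.023, 0.706, 0.025, 0.708]
contact_force: [0.9, -1.2, 0.6]
opening: -0.003
```

```bash
python3 trig.py
python3 - <<'E'
from h import *
ps()
d=cam('top');cv2.imwrite('pics/t17.png',cv2.resize(d['img'][180:305,200:400,::-1],None,fx=4,fy=4,interpolation=cv2.INTER_CUBIC))
c=lambda u,v:((u+.5)/4-.5+200,(v+.5)/4-.5+180)
p=px2w(d,*c(446,337),.105)-m2w((95,-30,105));print('hammer',np.arctan2(-p[1],-p[0])-MP[2])
d=cam('scene');a=d['img'][170:340,200:430,::-1]
cv2.imwrite('pics/s17.png',cv2.resize(a,None,fx=3.4,fy=3.4,interpolation=cv2.INTER_CUBIC))
E
```

```text
start scene (np.int64(89), 'z@-92', np.float64(52.1), 'slope', np.float64(0.032)) top (np.int64(220), 'z@-92', np.float64(52.4), 'slope', np.float64(-0.016))
now scene (np.int64(99), 'z@-92', np.float64(52.2), 'slope', np.float64(0.026)) top (np.int64(230), 'z@-92', np.float64(52.1), 'slope', np.float64(0.004))
t 25.0 pos [0.4034 0.2857 0.2064] x [ 0.001 -0.    -1.   ] jaw 1.635 F [-0.78 -0.53  0.28] q [ 0.41 -0.1   2.04 -0.    1.2  -1.22] op -0.001
hammer -0.1261090423088039
```

View pics/t17.png

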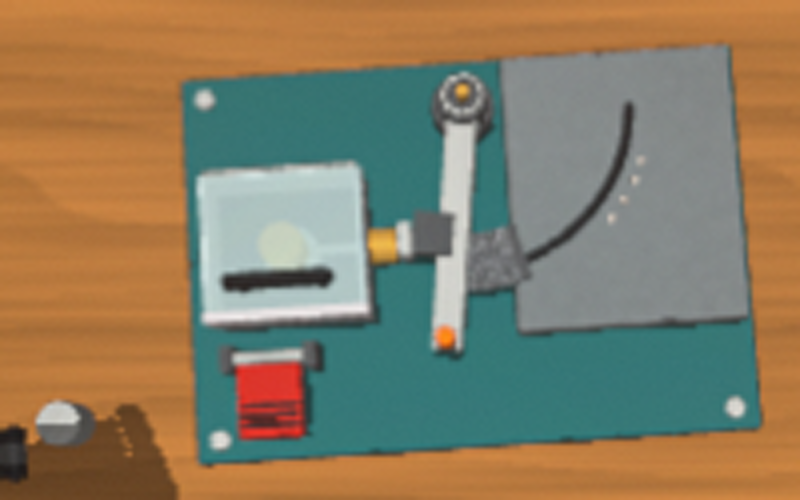

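View pics/s17.png

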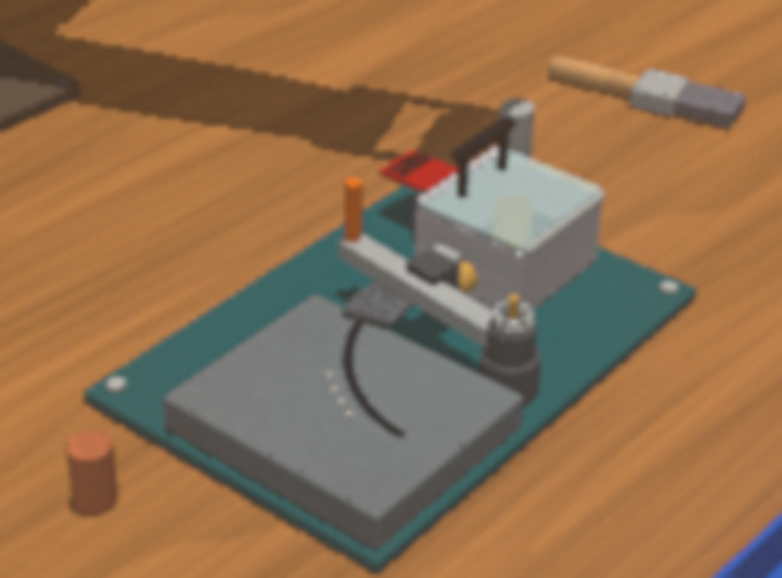

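Lid shut (bar at (277,279)), hammer at −0.126 rad, paddle up, blank upright under the lid at (283,243), robot well clear. Handing in.

Run:
```python
from h import *
ctrl.sign_off();ps()
```

```text
the job is handed in; nothing more can be done
the job is handed in; nothing more can be done
```

The brass blank is marked, and the job was handed in at about 25 s of the 72 s allowed; the hand-in gave no verdict.

- **Blank and lid:** I lifted the lid by its bar, stood the blank on the spot, and swept the lid shut. I then pressed the bar down with about 19 N to be sure the lid was closed.
- **Cocking:** I pushed the orange post in small steps up the sear ramp. The force rose to 12.5 N, then dropped, and the trigger paddle dipped and sprang back, with the arm last measured at 1.04 rad. After I backed off, the arm stayed cocked by itself.
- **Firing:** I pressed the paddle, and the hammer flew back while the robot stayed clear.

**Last checks in the images:**
- The hammer was at −0.126 rad, which matches a punch driven home; I did not measure the punch itself.
- The paddle was back up at 52 mm, its starting height.
- The lid was shut.
- The blank stood upright under the lid, pushed only a few mm towards the backstop.
- The steel and copper blanks and the brush looked unmoved. I did not check the screwdriver at the end, but the robot did not work near it after the start.

One disagreement: the wrist camera read about 2 px (1–2 mm) off the fit from the top camera. I confirmed this with the blank in the fingers and allowed for it when placing. After placing, the blank's top was within 1 px of the predicted position.

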